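# Load lock cylinders into the pinned nest fixture

## Robot

A 6-joint arm with a two-finger parallel gripper is mounted at the origin on the work surface. World frame = base frame: x ahead of the robot, y to its left, z up, the work surface at z = 0. Lengths are in m, angles in rad, forces in N, time in s.
With the tool pointing down it reaches from about 0.35 to 0.975 m from the base axis. Payload 4.9 kg.
Tool frame: the origin (TCP) lies at the very end of the fingers, on their centre line; the grasp point (between the pads) lies 19 mm behind it; z points along the fingers, x is the direction in which the jaws open and shut, and the axes are right-handed (so a half turn about z gives the same grasp; the last joint's range is limited). The gripper opens to 85 mm and grips with 20 to 120 N. Pads are 22 mm wide; open, the fingers measure 114 mm over their backs; the gripper's body (76 mm by 85 mm) begins 54 mm behind the grasp point. The pads swing forward as they close: fully open they stand 13 mm farther back than shut.
Start: joints at [-1.361, 0.053, 1.613, -0, 1.476, -0.119], TCP at [0.202, -0.592, 0.231] pointing down, gripper open.
Joint ranges: [-3.01, 3.01], [-1.01, 2.22], [0.06, 2.58], [-1.02, 4.17], [0.09, 2.62], [-3.14, 3.14]. Speed limits (rad/s): [2.57, 2.57, 3.14, 3.14, 3.14, 3.14].

## Interface

Orientations are given as a rotation vector (axis times angle).
In Python, from station import monitor, imaging, ticket gives the robot as it stands.
- The arm moves only by the tool step_arm, never from a script. Its argument "targets" is one flat list of numbers, 4 for each row, row after row: the shift along the tool's x, y, z in m, then the turn about the tool's z in rad. In form: [tx, ty, tz, roll, tx, ty, tz, roll, ...]. A call has 1 to 12 rows; each row is the pose to reach, as a shift and turn from the pose measured when the call began, along the tool's axes at that moment; what a row does not reach only later rows make up. A row lasts 1/12 s, in which the tool goes at most 41.7 mm and 7.16 degrees, less where a joint would pass 70% of its speed; a pose out of reach is approached as far as the arm can. A call with a gripper value outside its range is refused whole. "grip" is the finger opening in m, from 0 to 0.0854, set as the call begins (left out, the last holds). The fingers move at their own pace and stop on an object; "force" is the grip in N (left out, the last holds). Time passes only in rows, so rows that repeat a pose let the fingers close. It gives the time, the measured TCP pose, the force and the opening at its end, in the units of the state.
- monitor.get_obs(): the state, without advancing time (a new reading comes with each control period).
- imaging.get_image(name): name is "side" or "top" or "wrist"; returns a dict with "color" (400x640x3 uint8, red, green, blue), "depth" (400x640 float32, m along the optical axis (not along the pixel's ray), 0 where there is no reading), "fov_y" (degrees; the focal length in pixels is half the picture's height over the tangent of half this angle, whatever the lens; pixels are square), "cx", "cy" (the principal point, pixels), "R" (3x3) and "t" (3): a world point X has camera coordinates R X + t. Camera axes: x right, y down, z forward; pixel columns grow to the right and rows downward; lengths in m; the calibration is good to about 2 mm. The wrist camera is an equidistant fisheye: a pixel r from the principal point sees the ray r / f radians off the axis. A picture is of the moment at which its call begins.
- ticket.finish_job(): hands the job in, once; it reports no verdict.
Trained networks look in a picture, given as the dict that the camera call returned (one of the last four; its "shot" number tells which), for a name from the list of things; names that differ only in an ending like _2 or _b are one class to them, and where a whole thing is asked for, a point or a joint stands for the part that bears it (a point fixed in the world has none). Each returns a list of dicts, best first, with "score" (0 to 1); they miss things now and then, are a little off and sometimes report something else, mostly with a low value. They report only what shows in the picture. A call takes as long as a camera call.
- imaging.search_frame(name, picture): "uv" ([column, row] in pixels, amid what is visible of it).
- imaging.mark_of(name, picture): "uv" ([column, row] in pixels: a listed point, or the origin of a listed thing).
The state is a dict: "t": time; "q": joint angles; "dq": joint speeds; "effort": joint torques, N m; "tool_pos": TCP position; "tool_rot": TCP orientation; "contact_force": force on the tool from outside, world axes, zero at the start; "wrist_torque": the same for the moment, N m; "opening": finger opening in m.
Only numpy, scipy, OpenCV 4.12 (cv2) and the standard library are available. Lean on these libraries where they do the work, as an engineer would, in place of code of your own. Each camera call takes 0.05 s, during which the arm holds its last target.

## Task

Load the lock cylinder fixture for the next batch: lift the clamp bar off its two supports and set it aside, lower the aluminium nest plate over the two locating pins until it rests flush on the base, then put every brass lock cylinder from the mat into a pocket of the plate, one in each pocket and fully down on the base (any pocket, any side up). When all are in, lay the clamp bar back across both supports, seated down in their notches and centred, and leave the key bin, brush and screwdriver where they are.

Things in the scene. Friction and masses are not known exactly. Their poses are not given: they have to be found in the camera images.
- fixture: Grey fixture fixed to the bench: base 140 x 260 x 20 mm (x, y, z), origin at the centre of its underside, z up. Two steel locating pins, 10 mm diameter with tapered tips, at x = +-50, y = 0, from z = 20 to 46 mm. Two bar supports, 16 mm thick, at y = +-115 mm: top at z = 42, with a notch 36 mm wide in x between cheeks that rise to z = 52 (56 mm wide over all).
- nest_plate: Loose aluminium plate 130 x 204 x 8 mm (x, y, z), 0.5 kg, flat on the bench; origin: centre of its underside, z up. Two 12 mm through holes at x = +-50, y = 0 for the pins. Six through pockets, 65 (x) by 25 mm (y), at x = 0, y = +-23.5, +-53.5, +-83.5 mm. Central black grip rib 60 mm along x, 14 mm wide in y, from z = 8 to 20 mm. A half turn makes no difference.
- clamp_bar: Loose steel clamp bar, 30 x 250 x 12 mm (x, y, z), about 0.55 kg; origin at the centre of its underside, z up. On its top in the middle a black grip 18 mm wide in x, 60 mm long in y, from z = 12 to 34 mm. At the start it lies across the fixture's two supports, in their notches.
- mat: Thin grey parts mat fixed to the bench, 240 x 190 x 3 mm, origin at the centre of its underside; the lock cylinders wait on it.
- cyl1: Loose brass lock cylinder, a rounded block 60 x 20 x 18 mm (x, y, z), 0.16 kg, with a round key plug in each 20 x 18 mm end face; origin at its centre. Between four and six such cylinders are there; None from the start means that this one is absent.
- cyl2: Loose brass lock cylinder, a rounded block 60 x 20 x 18 mm (x, y, z), 0.16 kg, with a round key plug in each 20 x 18 mm end face; origin at its centre. Between four and six such cylinders are there; None from the start means that this one is absent.
- cyl3: Loose brass lock cylinder, a rounded block 60 x 20 x 18 mm (x, y, z), 0.16 kg, with a round key plug in each 20 x 18 mm end face; origin at its centre. Between four and six such cylinders are there; None from the start means that this one is absent.
- cyl4: Loose brass lock cylinder, a rounded block 60 x 20 x 18 mm (x, y, z), 0.16 kg, with a round key plug in each 20 x 18 mm end face; origin at its centre. Between four and six such cylinders are there; None from the start means that this one is absent.
- cyl5: Loose brass lock cylinder, a rounded block 60 x 20 x 18 mm (x, y, z), 0.16 kg, with a round key plug in each 20 x 18 mm end face; origin at its centre. Between four and six such cylinders are there; None from the start means that this one is absent.
- cyl6: Loose brass lock cylinder, a rounded block 60 x 20 x 18 mm (x, y, z), 0.16 kg, with a round key plug in each 20 x 18 mm end face; origin at its centre. Between four and six such cylinders are there; None from the start means that this one is absent.
- key_bin: Bystander: open blue plastic bin 140 x 100 x 60 mm with key blanks; origin at the centre of its underside.
- chip_brush: Bystander: brush 180 mm long lying on the bench along its own x.
- screwdriver: Bystander: screwdriver 190 mm long lying on the bench along its own x.

How it is judged:
By the outcome, as a careful person would: the job done as asked, in the order asked, and still so for the second after the job is handed in, with the robot touching nothing.
Of cyl1, cyl2, cyl3, cyl4, cyl5, cyl6 only 4 to 6 are there at a start; the rules pass over those that are not, and their reading is None.
At some moment in a run one of cyl1, cyl2, cyl3, cyl4, cyl5, cyl6 may be knocked a few centimetres aside while the robot is not near it.
Once in a run the grip may slacken for a moment while it holds something.
It also fails if it takes over 210 s, if anything falls off the work surface, if the arm or the gripper's body presses on something with over 40 N, if the wrist force passes 120 N, or if a joint passes its speed limit or range.

## Working session

There is one attempt and no reset: what is moved stays moved. The work goes in short steps, Python scripts to look and compute and a tool call to move; the robot and the scene stay as the last step left them, time stands still between calls to the robot, and variables do not carry over. Pictures are saved under pics/ and viewed, and the job is handed in when it is done.

Besides the shell and the picture viewer there is one more tool, called by a JSON object that holds its "op" and its "data", one argument or row to a line. step_arm: Moves the arm, as the interface text tells. Its arguments: {"type":"object","properties":{"targets":{"type":"array","items":{"type":"number"}},"grip":{"type":"number"},"force":{"type":"number"}},"required":["targets"]}

```bash
ls; mkdir -p pics; cat > h.py <<'E'
import numpy as np, cv2
from station import monitor, imaging, ticket
from scipy.spatial.transform import Rotation as Ro
def f_of(p): return p["color"].shape[0]/2/np.tan(np.radians(p["fov_y"])/2)
def world(p,u,v,z=None,d=None):
    f=f_of(p); r=np.array([(u-p["cx"])/f,(v-p["cy"])/f,1.0])
    R=np.array(p["R"]);t=np.array(p["t"]); 
    o=-R.T@t; w=R.T@r
    if z is not None: s=(z-o[2])/w[2]
    else: s=d if d else p["depth"][int(round(v)),int(round(u))]
    return o+s*w
def cloud(p):
    f=f_of(p); H,W=p["depth"].shape; v,u=np.mgrid[:H,:W]; d=p["depth"]
    c=np.stack([(u-p["cx"])/f*d,(v-p["cy"])/f*d,d],-1)
    return (c-np.array(p["t"]))@np.array(p["R"])
def save(p,n): cv2.imwrite(f"pics/{n}.png",p["color"][:,:,::-1])
E
python3 - <<'E'
from h import *
o=monitor.get_obs(); print(o)
for n in ("top","side","wrist"):
    p=imaging.get_image(n); save(p,n+"0"); print(n,p["fov_y"],p["cx"],p["cy"],np.round(p["R"],3).tolist(),np.round(p["t"],3))
    if n=="top":
        for k in ["fixture","nest_plate","clamp_bar","mat","cyl1","key_bin","chip_brush","screwdriver"]:
            print(k,[(np.round(r["uv"],1).tolist(),round(r["score"],2),np.round(world(p,*r["uv"]),3).tolist()) for r in imaging.mark_of(k,p)])
E
```

```text
pics
{'t': 0.0, 'q': array([-1.36099436e+00,  5.33525845e-02,  1.61428462e+00, -1.76485671e-06,
        1.47598572e+00, -1.18988854e-01]), 'dq': array([-5.28113785e-04,  1.54739661e-03, -3.02642986e-05, -1.06786144e-04,
       -2.23579695e-04, -2.13646164e-04]), 'effort': array([-1.63974048e-03, -3.93690383e+01, -3.70178425e+01, -3.40751894e-04,
        7.06750201e-03, -9.70515657e-06]), 'tool_pos': array([ 0.2016893 , -0.59091283,  0.23007126]), 'tool_rot': array([-2.55393001e+00,  1.82714227e+00,  2.35593137e-03]), 'contact_force': array([-0.64163407, -0.28734013,  0.14511305]), 'wrist_torque': array([-0.06081382, -0.02315417,  0.00603904]), 'opening': 0.08541025546935217}
top 43.73422253278292 310.1943900942949 204.06495371161327 [[-0.028, -1.0, 0.011], [-0.996, 0.027, -0.085], [0.084, -0.013, -0.996]] [0.016 0.611 1.176]
fixture [([299.2, 250.3], 0.79, [0.501, 0.028, 0.075]), ([297.4, 136.0], 0.23, [0.781, 0.026, 0.014])]
nest_plate [([169.3, 242.0], 0.76, [0.53, 0.34, 0.018]), ([396.1, 145.6], 0.16, [0.751, -0.216, 0.017])]
clamp_bar [([294.4, 249.5], 0.7, [0.504, 0.039, 0.076])]
mat [([440.2, 237.3], 0.95, [0.523, -0.318, -0.001])]
cyl1 [([439.0, 216.1], 0.82, [0.574, -0.313, 0.019]), ([460.7, 212.9], 0.71, [0.581, -0.366, 0.017]), ([420.2, 214.1], 0.7, [0.58, -0.267, 0.019]), ([437.2, 255.2], 0.65, [0.48, -0.302, 0.024]), ([464.8, 262.8], 0.56, [0.46, -0.369, 0.02]), ([412.3, 256.6], 0.46, [0.478, -0.243, 0.019]), ([299.7, 133.8], 0.35, [0.784, 0.02, 0.025])]
key_bin [([393.1, 146.7], 0.97, [0.745, -0.206, 0.03])]
chip_brush [([206.5, 156.0], 0.92, [0.737, 0.25, 0.014])]
screwdriver []
side 55.32379973505978 319.95706038209477 199.3349523304063 [[0.946, -0.324, 0.002], [-0.196, -0.576, -0.793], [0.258, 0.75, -0.609]] [-0.563  0.174  0.805]
wrist 65.70646984690485 320.53761942819466 203.56255360943217 [[0.322, -0.947, -0.0], [-0.897, -0.305, 0.318], [-0.301, -0.102, -0.948]] [-0.625 -0.041  0.381]
```

View pics/top0.png

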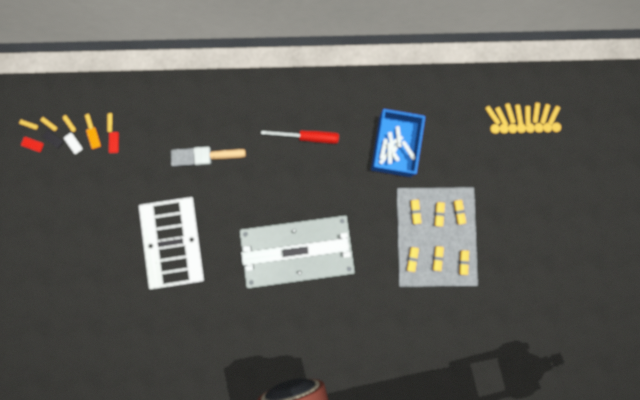

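View pics/side0.png

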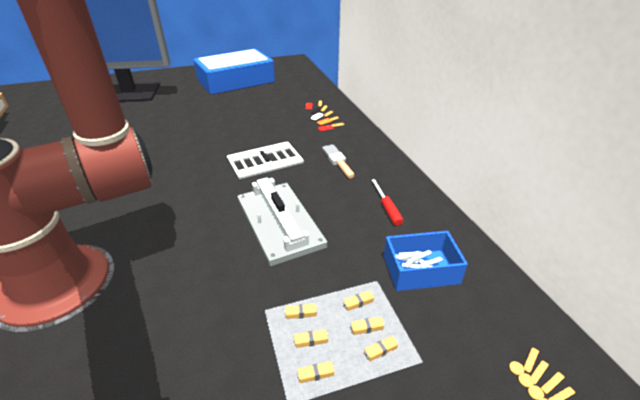

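View pics/wrist0.png

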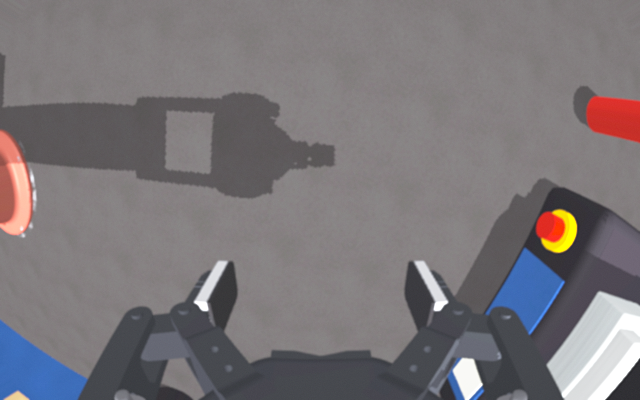

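The top view shows all six cylinders on the mat (cols 412–465, rows 211–263), the fixture with the bar at (295,250) and the plate at (170,242), which is about 80° off the fixture. I'll measure outlines next.

```bash
cat >> h.py <<'E'
def rect_fit(p,mask,z):
    """min area rect of mask contour, projected on plane z -> centre, long-axis yaw, sizes"""
    cs,_=cv2.findContours(mask.astype(np.uint8),cv2.RETR_EXTERNAL,cv2.CHAIN_APPROX_NONE)
    out=[]
    for c in cs:
        if len(c)<15: continue
        w=np.array([world(p,float(a),float(b),z=z)[:2] for a,b in c[:,0]],np.float32)
        (cx,cy),(w_,h_),_a=cv2.minAreaRect(w*1000)
        b=cv2.boxPoints(((cx,cy),(w_,h_),_a)); e=[b[1]-b[0],b[2]-b[1]]; l=max(e,key=lambda q:np.hypot(*q))
        out.append((cx/1000,cy/1000,(np.degrees(np.arctan2(l[1],l[0]))+90)%180-90,max(w_,h_),min(w_,h_)))
    return out
E
python3 - <<'E'
from h import *
p=imaging.get_image("top"); c=cloud(p); rgb=p["color"].astype(int); hsv=cv2.cvtColor(p["color"],cv2.COLOR_RGB2HSV)
pr=lambda n,L:[print(n,np.round(r[:2],4),"yaw%.1f  %.0fx%.0f"%r[2:]) for r in L]
reg=np.zeros((400,640),bool)
# fixture/plate: bright low sat
def region(u0,u1,v0,v1): m=np.zeros((400,640),bool); m[v0:v1,u0:u1]=1; return m
br=(hsv[...,2]>110)
pr("plate",rect_fit(p,br&region(125,215,190,300),.008))
pr("fixt",rect_fit(p,br&region(230,370,205,300),.02))
g=(hsv[...,1]>90)&(hsv[...,2]>120)&region(395,485,185,290)
g=cv2.morphologyEx(g.astype(np.uint8),cv2.MORPH_CLOSE,np.ones((5,5)))
pr("cyl",rect_fit(p,g,.021))
bar=(hsv[...,2]>225)&region(230,370,205,300)
pr("bar",rect_fit(p,bar,.054))
pr("mat",rect_fit(p,(hsv[...,2]>90)&region(390,490,180,295),.003))
for n,k in (("fix",(230,205,140,95)),("plate",(125,190,90,110)),("mat",(390,180,95,110))):
    x,y,w,h=k; cv2.imwrite(f"pics/z_{n}.png",cv2.resize(p["color"][y:y+h,x:x+w,::-1],None,fx=5,fy=5,interpolation=cv2.INTER_CUBIC))
# height stats
print(np.median(c[250:285,260:330,2]), c[60:90,100:200,2].mean())
E
```

```text
plate [0.529  0.3399] yaw7.1  211x138
fixt [0.4991 0.0366] yaw-83.9  268x145
cyl [ 0.461  -0.3655] yaw-7.2  57x21
cyl [ 0.4728 -0.2425] yaw-12.1  57x21
cyl [ 0.473  -0.3038] yaw-9.3  59x21
cyl [ 0.5801 -0.3126] yaw-7.2  57x22
cyl [ 0.5837 -0.3616] yaw7.0  58x22
cyl [ 0.5868 -0.255 ] yaw3.8  57x21
bar [0.4986 0.0364] yaw-83.6  249x59
mat [ 0.5262 -0.3087] yaw-1.0  246x196
0.019561017188505253 -0.2455707393336299
```

```bash
python3 - <<'E'
from h import *
o=monitor.get_obs(); R=Ro.from_rotvec(o["tool_rot"]).as_matrix(); print(np.round(R,3))
p=imaging.get_image("wrist"); Rc=np.array(p["R"]);t=np.array(p["t"]); pos=-Rc.T@t
print("cam in tool",np.round(R.T@(pos-o["tool_pos"]),4)); print("cam axes in tool (rows)",np.round(Rc@R,3))
E
```

```text
[[ 0.323 -0.946 -0.   ]
 [-0.946 -0.323  0.   ]
 [-0.     0.    -1.   ]]
cam in tool [ 1.00e-04 -8.19e-02 -1.43e-01]
cam axes in tool (rows) [[ 1.     0.001  0.   ]
 [-0.001  0.948 -0.318]
 [-0.001  0.318  0.948]]
```

```bash
cat >> h.py <<'E'
def wray(p,u,v):
    f=f_of(p); a=np.array([u-p["cx"],v-p["cy"]]); r=np.hypot(*a); th=r/f
    d=np.array([*(a/max(r,1e-9)*np.sin(th)),np.cos(th)])
    return d
def wworld(p,u,v,z=None):
    d=wray(p,u,v); R=np.array(p["R"]);t=np.array(p["t"]); o=-R.T@t; w=R.T@d
    s=(z-o[2])/w[2] if z is not None else p["depth"][int(round(v)),int(round(u))]/d[2]
    return o+s*w
def wproj(p,X):
    c=np.array(p["R"])@np.array(X)+np.array(p["t"]); th=np.arctan2(np.hypot(c[0],c[1]),c[2]); n=np.hypot(c[0],c[1])
    return np.array([p["cx"],p["cy"]])+f_of(p)*th*c[:2]/n
def tproj(p,X):
    c=np.array(p["R"])@np.array(X)+np.array(p["t"]); return np.array([p["cx"],p["cy"]])+f_of(p)*c[:2]/c[2]
def go(x,y,z,yaw):
    """print tool shift from current pose; yaw deg of tool x axis (mod 180 picks nearest)"""
    o=monitor.get_obs(); R=Ro.from_rotvec(o["tool_rot"]).as_matrix()
    s=R.T@(np.array([x,y,z])-o["tool_pos"]); cy=np.degrees(np.arctan2(R[1,0],R[0,0]))
    d=(yaw-cy+180)%360-180
    print("now",np.round(o["tool_pos"],4),"yaw %.2f t %.1f open %.4f"%(cy,o["t"],o["opening"]),"F",np.round(o["contact_force"],1))
    print("shift",np.round(s,4),"roll %.4f (alt half turn %.4f)"%(-np.radians(d),-np.radians((d-180+180)%360-180 if True else 0)))
def wrect(p,mask,z):
    cs,_=cv2.findContours(mask.astype(np.uint8),cv2.RETR_EXTERNAL,cv2.CHAIN_APPROX_NONE); out=[]
    for c in cs:
        if len(c)<25: continue
        w=np.array([wworld(p,float(a),float(b),z=z)[:2] for a,b in c[:,0]],np.float32)
        (cx,cy),(w_,h_),_a=cv2.minAreaRect(w*1000); b=cv2.boxPoints(((cx,cy),(w_,h_),_a)); e=[b[1]-b[0],b[2]-b[1]]; l=max(e,key=lambda q:np.hypot(*q))
        out.append((cx/1000,cy/1000,(np.degrees(np.arctan2(l[1],l[0]))+90)%180-90,max(w_,h_),min(w_,h_)))
    return out
E
python3 - <<'E'
from h import *
go(0.499,0.0366,0.22,6.1)
E
```

```text
now [ 0.2018 -0.5915  0.2313] yaw -71.16 t 0.7 open 0.0856 F [-0.3  0.2  0.6]
shift [-0.4985 -0.4841  0.0113] roll -1.3485 (alt half turn 1.7931)
```

{"op": "step_arm", "data": {
  "targets": [-0.498, -0.484, 0, -1.348, -0.498, -0.484, 0, -1.348, -0.498, -0.484, 0, -1.348, -0.498, -0.484, 0, -1.348, -0.498, -0.484, 0, -1.348, -0.498, -0.484, 0, -1.348, -0.498, -0.484, 0, -1.348, -0.498, -0.484, 0, -1.348, -0.498, -0.484, 0, -1.348, -0.498, -0.484, 0, -1.348, -0.498, -0.484, 0, -1.348, -0.498, -0.484, 0, -1.348],
  "grip": 0.05
}}

```text
t: 1.65
tool_pos: [0.4163, -0.1377, 0.2318]
tool_rot: [3.136, 0.171, 0.002]
contact_force: [-0.3, 0.3, -0.4]
opening: 0.0499
```

```bash
python3 - <<'E'
from h import *
go(0.499,0.0366,0.22,6.1)
E
```

```text
now [ 0.4163 -0.1377  0.2318] yaw 6.25 t 1.6 open 0.0499 F [-0.3  0.3 -0.4]
shift [ 0.1012 -0.1643  0.0118] roll 0.0026 (alt half turn -3.1390)
```

{"op": "step_arm", "data": {
  "targets": [0.101, -0.164, 0.012, 0.003, 0.101, -0.164, 0.012, 0.003, 0.101, -0.164, 0.012, 0.003, 0.101, -0.164, 0.012, 0.003, 0.101, -0.164, 0.012, 0.003, 0.101, -0.164, 0.012, 0.003, 0.101, -0.164, 0.012, 0.003, 0.101, -0.164, 0.012, 0.003]
}}

```text
t: 2.32
tool_pos: [0.4987, 0.036, 0.2198]
tool_rot: [3.136, 0.167, 0.002]
contact_force: [-0.3, -0.9, 1.0]
opening: 0.0495
```

```bash
python3 - <<'E'
from h import *
p=imaging.get_image("wrist"); save(p,"w1"); go(0.499,0.0366,0.22,6.1)
for k in ["fixture","clamp_bar","nest_plate"]:
    print(k,[(np.round(r["uv"],1).tolist(),round(r["score"],2)) for r in imaging.mark_of(k,p)])
E
```

```text
now [0.4987 0.0355 0.2199] yaw 6.02 t 2.4 open 0.0499 F [-0.6  0.5  0. ]
shift [ 0.0004 -0.001  -0.0001] roll -0.0014 (alt half turn 3.1402)
fixture [([286.1, 350.0], 0.75)]
clamp_bar [([318.1, 181.9], 0.6)]
nest_plate []
```

View pics/w1.png

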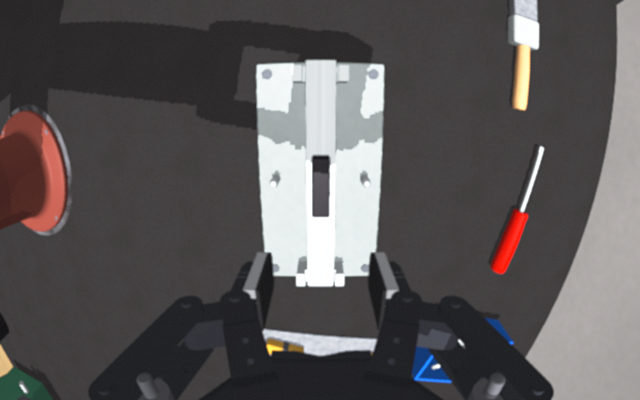

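```bash
python3 - <<'E'
from h import *
p=imaging.get_image("wrist"); 
im=cv2.resize(p["color"][50:300,240:400,::-1],None,fx=3,fy=2.4,interpolation=cv2.INTER_CUBIC)
fix=np.array([.499,.0366]);a=np.radians(6.1);Rz=np.array([[np.cos(a),-np.sin(a)],[np.sin(a),np.cos(a)]])
def mk(x,y,z,col):
    u=wproj(p,[*(fix+Rz@[x,y]),z]); cv2.circle(im,(int((u[0]-240+.5)*3),int((u[1]-50+.5)*2.4)),3,col,1); 
for sx in(-1,1):
    mk(sx*.05,0,.046,(0,0,255))
    for sy in(-1,1): mk(sx*.07,sy*.13,.02,(0,255,0)); mk(sx*.028,sy*.123,.052,(255,0,0)); mk(sx*.015,sy*.125,.054,(0,255,255))
for sx in(-1,1):
  for sy in(-1,1): mk(sx*.009,sy*.03,.076,(255,0,255))
cv2.imwrite("pics/w1z.png",im)
E
```

```text
(no output)
```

View pics/w1z.png

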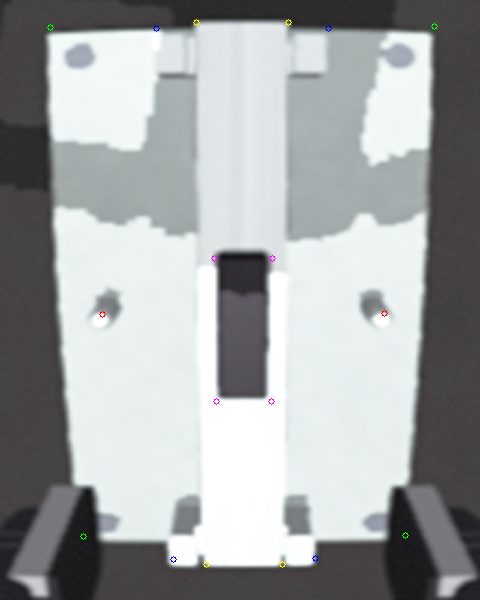

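{"op": "step_arm", "data": {
  "targets": [0, -0.001, 0.04, 0, 0, -0.001, 0.08, 0, 0, -0.001, 0.12, 0, 0, -0.001, 0.14, 0, 0, -0.001, 0.15, 0, 0, -0.001, 0.157, 0, 0, -0.001, 0.162, 0, 0, -0.001, 0.162, 0, 0, -0.001, 0.162, 0]
}}

```text
t: 3.32
tool_pos: [0.5002, 0.0359, 0.0596]
tool_rot: [3.136, 0.163, 0.007]
contact_force: [-0.4, 0.3, 0.2]
opening: 0.0506
```

```bash
python3 - <<'E'
from h import *
p=imaging.get_image("wrist"); save(p,"w2"); go(0.499,0.0366,0.058,6.1)
E
```

```text
now [0.5004 0.036  0.0598] yaw 5.96 t 3.4 open 0.0500 F [0.  0.1 1. ]
shift [-0.0013 -0.0008  0.0018] roll -0.0024 (alt half turn 3.1392)
```

View pics/w2.png

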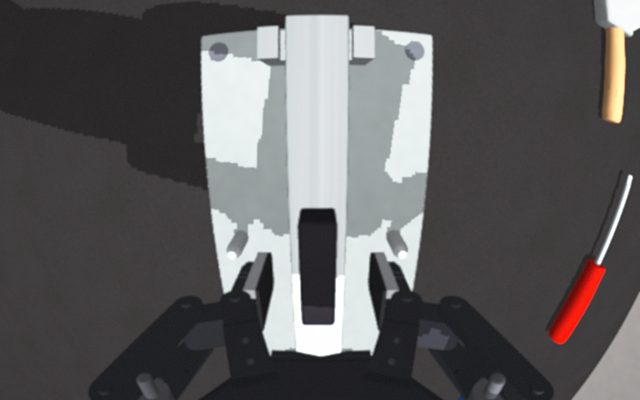

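{"op": "step_arm", "data": {
  "targets": [-0.001, -0.001, 0.002, 0, -0.001, -0.001, 0.002, 0, -0.001, -0.001, 0.002, 0, -0.001, -0.001, 0.002, 0, -0.001, -0.001, 0.002, 0, -0.001, -0.001, 0.002, 0],
  "grip": 0.01,
  "force": 70
}}

```text
t: 3.87
tool_pos: [0.4999, 0.0369, 0.0589]
tool_rot: [3.136, 0.164, 0.009]
contact_force: [-2.5, -0.1, 6.1]
opening: 0.0163
```

```bash
python3 - <<'E'
from h import *
go(0.66,0.045,0.13,6.1)
E
```

```text
now [0.4999 0.0369 0.0589] yaw 5.97 t 3.9 open 0.0163 F [-2.5 -0.1  6.1]
shift [ 0.1605  0.0087 -0.0701] roll -0.0023 (alt half turn 3.1393)
```

{"op": "step_arm", "data": {
  "targets": [0, 0, -0.01, 0, 0, 0, -0.03, 0, 0, 0, -0.055, 0, 0, 0, -0.07, 0, 0.03, 0.002, -0.07, 0, 0.065, 0.004, -0.07, 0, 0.1, 0.006, -0.07, 0, 0.13, 0.008, -0.07, 0, 0.15, 0.009, -0.07, 0, 0.16, 0.009, -0.07, 0, 0.16, 0.009, -0.07, 0, 0.16, 0.009, -0.07, 0]
}}

```text
t: 4.87
tool_pos: [0.6585, 0.0448, 0.1283]
tool_rot: [3.136, 0.164, 0.004]
contact_force: [-0.2, -0.6, -4.6]
opening: 0.016
```

```bash
python3 - <<'E'
from h import *
go(0.66,0.045,0.018,6.1)
p=imaging.get_image("top"); save(p,"t2")
E
```

```text
now [0.6585 0.0448 0.1283] yaw 5.98 t 4.9 open 0.0160 F [-0.2 -0.6 -4.6]
shift [ 0.0012 -0.0002  0.1103] roll -0.0021 (alt half turn 3.1395)
```

View pics/t2.png

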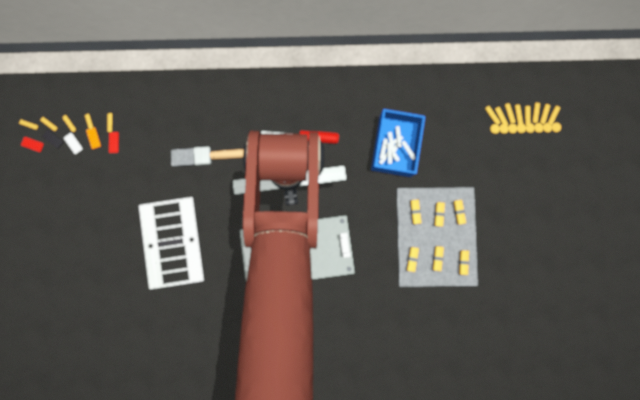

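The bar is held, and its ends (234,187)–(346,173) are clear of the bin and screwdriver. I'll set it down.

{"op": "step_arm", "data": {
  "targets": [0.001, 0, 0.03, 0, 0.001, 0, 0.06, 0, 0.001, 0, 0.085, 0, 0.001, 0, 0.1, 0, 0.001, 0, 0.106, 0, 0.001, 0, 0.109, 0, 0.001, 0, 0.111, 0, 0.001, 0, 0.111, 0, 0.001, 0, 0.111, 0]
}}

```text
t: 5.67
tool_pos: [0.6609, 0.0447, 0.0196]
tool_rot: [3.136, 0.164, 0.01]
contact_force: [-0.7, -0.4, -4.5]
opening: 0.0167
```

```bash
python3 - <<'E'
from h import *
go(0.66,0.045,0.017,6.1)
E
```

```text
now [0.6609 0.0447 0.0196] yaw 5.98 t 5.7 open 0.0167 F [-0.7 -0.4 -4.5]
shift [-0.0008 -0.0004  0.0026] roll -0.0022 (alt half turn 3.1394)
```

{"op": "step_arm", "data": {
  "targets": [0, 0, 0.001, 0, 0, 0, 0.002, 0, 0, 0, 0.003, 0, 0, 0, 0.003, 0, 0, 0, 0.003, 0]
}}

```text
t: 6.08
tool_pos: [0.6613, 0.0446, 0.017]
tool_rot: [3.136, 0.164, 0.011]
contact_force: [0.9, 1.0, -3.1]
opening: 0.016
```

{"op": "step_arm", "data": {
  "targets": [0, 0, 0, 0, 0, 0, 0, 0, 0, 0, 0, 0, 0, 0, 0, 0],
  "grip": 0.05
}}

```text
t: 6.42
tool_pos: [0.6621, 0.0446, 0.018]
tool_rot: [3.135, 0.164, 0.014]
contact_force: [-1.2, 0.0, 0.2]
opening: 0.0499
```

{"op": "step_arm", "data": {
  "targets": [0, 0, -0.03, 0, 0, 0, -0.07, 0, 0, 0, -0.11, 0, 0, 0, -0.15, 0, 0, 0, -0.19, 0, 0, 0, -0.2, 0]
}}

```text
t: 6.92
tool_pos: [0.6639, 0.0448, 0.2281]
tool_rot: [3.134, 0.164, 0.036]
contact_force: [0.9, -0.1, 1.1]
opening: 0.0499
```

```bash
python3 - <<'E'
from h import *
go(0.495,0.06,0.20,6.1)
E
```

```text
now [0.6639 0.0448 0.2281] yaw 5.99 t 6.9 open 0.0499 F [ 0.9 -0.1  1.1]
shift [-0.167  -0.0328  0.0242] roll -0.0019 (alt half turn 3.1397)
```

```bash
cat >> h.py <<'E'
def settle(n=4):
    for _ in range(n): imaging.get_image("top")
    o=monitor.get_obs(); R=Ro.from_rotvec(o["tool_rot"]).as_matrix(); print("tool z",np.round(R[:,2],4))
E
python3 - <<'E'
from h import *
settle(1);settle(4);go(0.495,0.06,0.20,6.1)
E
```

```text
tool z [ 0.0228 -0.002  -0.9997]
tool z [ 0.0053 -0.0012 -1.    ]
now [0.6593 0.0449 0.2156] yaw 5.98 t 7.2 open 0.0500 F [ 0.2  0.6 -0.3]
shift [-0.1619 -0.0321  0.0147] roll -0.0022 (alt half turn 3.1394)
```

{"op": "step_arm", "data": {
  "targets": [-0.04, -0.008, 0.005, 0, -0.08, -0.016, 0.01, 0, -0.12, -0.024, 0.015, 0, -0.15, -0.032, 0.015, 0, -0.162, -0.032, 0.015, 0, -0.162, -0.032, 0.015, 0, -0.162, -0.032, 0.015, 0, -0.162, -0.032, 0.015, 0]
}}

```text
t: 7.83
tool_pos: [0.4951, 0.0597, 0.1986]
tool_rot: [3.136, 0.163, 0.006]
contact_force: [0.1, -0.3, -0.1]
opening: 0.0497
```

```bash
cat > fitfix.py <<'E'
from h import *
settle(3)
p=imaging.get_image("wrist"); save(p,"w3"); go(.5,.0366,.2,6.1)
im=cv2.resize(p["color"][:330,180:460,::-1],None,fx=2.4,fy=1.8,interpolation=cv2.INTER_CUBIC)
fix=np.array([.499,.035]);a=np.radians(6.1);Rz=np.array([[np.cos(a),-np.sin(a)],[np.sin(a),np.cos(a)]])
def mk(x,y,z,col):
    u=wproj(p,[*(fix+Rz@[x,y]),z]); cv2.circle(im,(int((u[0]-180+.5)*2.4),int((u[1]+.5)*1.8)),3,col,1); print((x,y,z),np.round(u,1))
for sx in(-1,1):
    mk(sx*.05,0,.046,(0,0,255))
    for sy in(-1,1): mk(sx*.07,sy*.13,.02,(0,255,0)); mk(sx*.028,sy*.123,.052,(255,0,0)); mk(sx*.018,sy*.107,.052,(255,0,0))
cv2.imwrite("pics/w3z.png",im)
E
python3 fitfix.py
```

```text
tool z [ 0.0045 -0.0012 -1.    ]
now [0.4956 0.0597 0.1995] yaw 5.96 t 8.0 open 0.0500 F [-0.4  0.4  0.8]
shift [ 0.002   0.0235 -0.0005] roll -0.0024 (alt half turn 3.1392)
(-0.05, 0, 0.046) [271.9 210.3]
(-0.07, -0.13, 0.02) [266.4 298.5]
(-0.028, -0.123, 0.052) [297.2 310.3]
(-0.018, -0.107, 0.052) [305.4 299.6]
(-0.07, 0.13, 0.02) [252.3  82.8]
(-0.028, 0.123, 0.052) [289.8  86.2]
(-0.018, 0.107, 0.052) [300.9 102.9]
(0.05, 0, 0.046) [369.5 209.8]
(0.07, -0.13, 0.02) [375.5 297.9]
(0.028, -0.123, 0.052) [344.9 310. ]
(0.018, -0.107, 0.052) [336.8 299.4]
(0.07, 0.13, 0.02) [388.   82.4]
(0.028, 0.123, 0.052) [350.8  86. ]
(0.018, 0.107, 0.052) [339.9 102.8]
```

View pics/w3z.png

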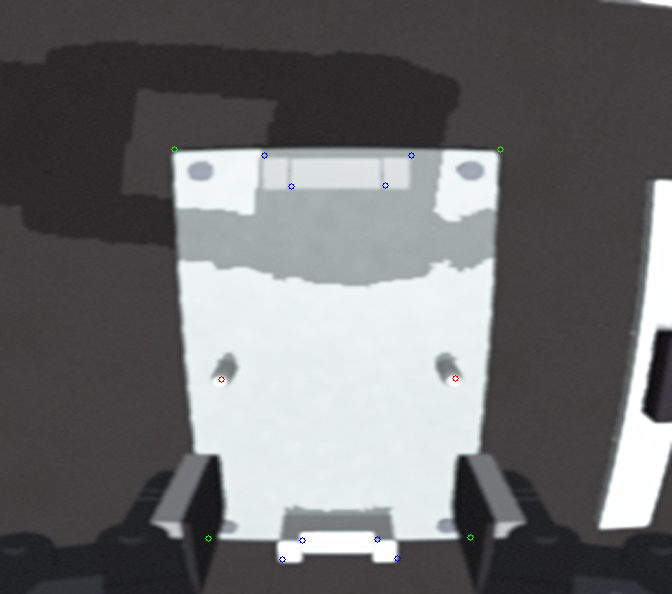

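{"op": "step_arm", "data": {
  "targets": [0, 0, 0, 0.12, 0, 0, 0, 0.24, 0, 0, 0, 0.36, 0, 0, 0, 0.48, 0, 0, 0, 0.6, 0, 0, 0, 0.72, 0, 0, 0, 0.84, 0, 0, 0, 0.96, 0, 0, 0, 1.08, 0, 0, 0, 1.2, 0, 0, 0, 1.32, 0, 0, 0, 1.44]
}}

```text
t: 9.03
tool_pos: [0.4961, 0.0596, 0.1994]
tool_rot: [-2.459, 1.952, -0.007]
contact_force: [1.2, 0.6, 0.6]
opening: 0.0503
```

```bash
python3 - <<'E'
from h import *
settle(3); go(.525,.036,.2,-83.9)
E
```

```text
tool z [ 0.0045 -0.0012 -1.    ]
now [0.496  0.0596 0.1994] yaw -76.39 t 9.2 open 0.0497 F [ 0.5 -1.   0.2]
shift [ 0.0298 -0.0227 -0.0004] roll 0.1311 (alt half turn -3.0105)
```

{"op": "step_arm", "data": {
  "targets": [0.03, -0.022, 0, 0.1, 0.03, -0.022, 0, 0.131, 0.03, -0.022, 0, 0.131, 0.03, -0.022, 0, 0.131, 0.03, -0.022, 0, 0.131]
}}

```text
t: 9.6
tool_pos: [0.5242, 0.036, 0.1995]
tool_rot: [-2.337, 2.096, -0.006]
contact_force: [-0.2, -0.1, -0.7]
opening: 0.0499
```

```bash
sed -e 's/"w3"/"w4"/;s/w3z/w4z/;s/:330,180:460/50:400,100:540/;s/-180+/-100+/;s/u\[1\]+.5)\*1.8/u[1]-50+.5)*1.7/;s/2\.4/1.8/g;s/fy=1.8/fy=1.7/;s/-83.9/6.1/' fitfix.py > ff2.py; python3 ff2.py
```

```text
tool z [ 0.0048 -0.0012 -1.    ]
now [0.5242 0.036  0.1997] yaw -83.82 t 9.8 open 0.0504 F [-0.5 -0.7  1. ]
shift [-0.0032  0.024  -0.0004] roll -1.5694 (alt half turn 1.5721)
(-0.05, 0, 0.046) [318.8 254.7]
(-0.07, -0.13, 0.02) [424.7 257.3]
(-0.028, -0.123, 0.052) [432.6 237.1]
(-0.018, -0.107, 0.052) [419.9 228.8]
(-0.07, 0.13, 0.02) [213.3 257.2]
(-0.028, 0.123, 0.052) [205.2 237. ]
(-0.018, 0.107, 0.052) [217.8 228.8]
(0.05, 0, 0.046) [318.7 162.8]
(0.07, -0.13, 0.02) [437.6 142.5]
(0.028, -0.123, 0.052) [438.9 187. ]
(0.018, -0.107, 0.052) [423.6 196.3]
(0.07, 0.13, 0.02) [200.3 142.6]
(0.028, 0.123, 0.052) [198.8 187. ]
(0.018, 0.107, 0.052) [214.1 196.2]
```

View pics/w4z.png

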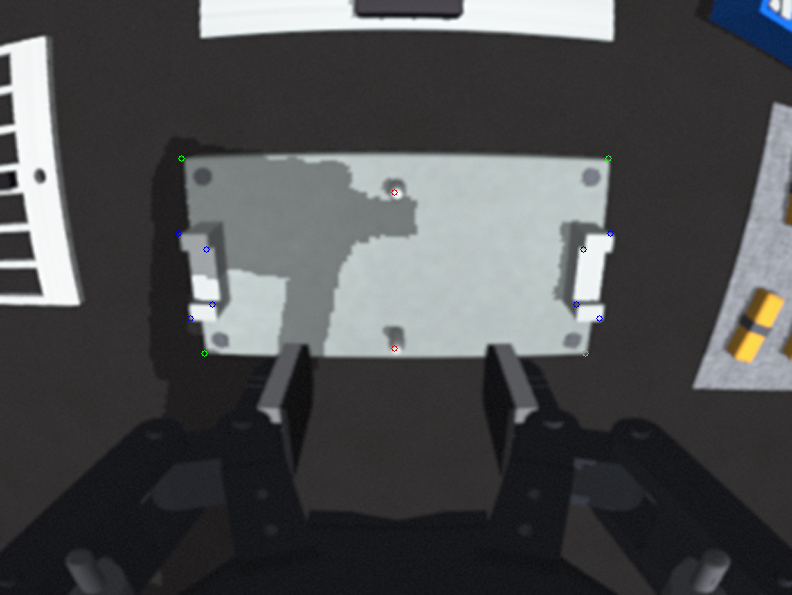

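```bash
python3 - <<'E'
from h import *
go(.528,.355,.2,7.1)
E
```

```text
now [0.5242 0.036  0.1997] yaw -83.82 t 9.8 open 0.0504 F [-0.5 -0.7  1. ]
shift [-0.3167 -0.0381 -0.0006] roll -1.5869 (alt half turn 1.5547)
```

{"op": "step_arm", "data": {
  "targets": [-0.026, -0.003, 0, -0.12, -0.053, -0.006, 0, -0.24, -0.08, -0.01, 0, -0.36, -0.106, -0.013, 0, -0.48, -0.132, -0.016, 0, -0.6, -0.16, -0.019, 0, -0.72, -0.185, -0.022, 0, -0.84, -0.21, -0.025, 0, -0.96, -0.24, -0.028, 0, -1.08, -0.265, -0.031, 0, -1.2, -0.29, -0.034, 0, -1.32, -0.317, -0.038, 0, -1.44]
}}

```text
t: 10.8
tool_pos: [0.5273, 0.3566, 0.1995]
tool_rot: [3.14, -0.025, 0.008]
contact_force: [0.5, -0.3, -0.5]
opening: 0.0502
```

```bash
python3 - <<'E'
from h import *
settle(3);go(.528,.355,.2,7.1)
E
```

```text
tool z [ 0.0048 -0.0013 -1.    ]
now [0.5272 0.3568 0.1993] yaw -1.18 t 10.9 open 0.0498 F [ 0.3 -0.   0.7]
shift [ 0.0008  0.0018 -0.0007] roll -0.1445 (alt half turn 2.9971)
```

{"op": "step_arm", "data": {
  "targets": [0, 0, 0, -0.1, 0, 0, 0, -0.144, 0, 0, 0, -0.144, 0, 0, 0, -0.144, 0, 0, 0, -0.144]
}}

```text
t: 11.37
tool_pos: [0.5273, 0.3561, 0.1994]
tool_rot: [3.134, 0.19, 0.007]
contact_force: [0.1, -0.2, -0.6]
opening: 0.05
```

```bash
cat > fitplate.py <<'E'
from h import *
import sys
x,y,a,n=float(sys.argv[1]),float(sys.argv[2]),float(sys.argv[3]),sys.argv[4]
settle(2)
p=imaging.get_image("wrist"); save(p,n); go(x,y,.2,7.1)
s=2.0; im=cv2.resize(p["color"][60:330,150:490,::-1],None,fx=s,fy=s,interpolation=cv2.INTER_CUBIC)
fix=np.array([x,y]);a=np.radians(a);Rz=np.array([[np.cos(a),-np.sin(a)],[np.sin(a),np.cos(a)]])
def mk(x,y,z,col):
    u=wproj(p,[*(fix+Rz@[x,y]),z]); cv2.circle(im,(int((u[0]-150+.5)*s),int((u[1]-60+.5)*s)),3,col,1)
for sx in(-1,1):
    mk(sx*.05,0,.008,(0,0,255))
    for sy in(-1,1):
        mk(sx*.065,sy*.102,.008,(0,200,0)); mk(sx*.03,sy*.007,.02,(255,0,255))
        for py in(.0235,.0535,.0835):
            for k in(-1,1): mk(sx*.0325,sy*(py+k*.0125),.008,(255,0,0))
cv2.imwrite(f"pics/{n}z.png",im)
E
python3 fitplate.py .528 .3375 -82.9 w5
```

```text
tool z [ 0.0048 -0.0014 -1.    ]
now [0.5273 0.3564 0.1994] yaw 7.01 t 11.5 open 0.0501 F [ 1.  -0.   0.4]
shift [-0.0016  0.0188 -0.0006] roll -0.0017 (alt half turn 3.1399)
```

View pics/w5z.png

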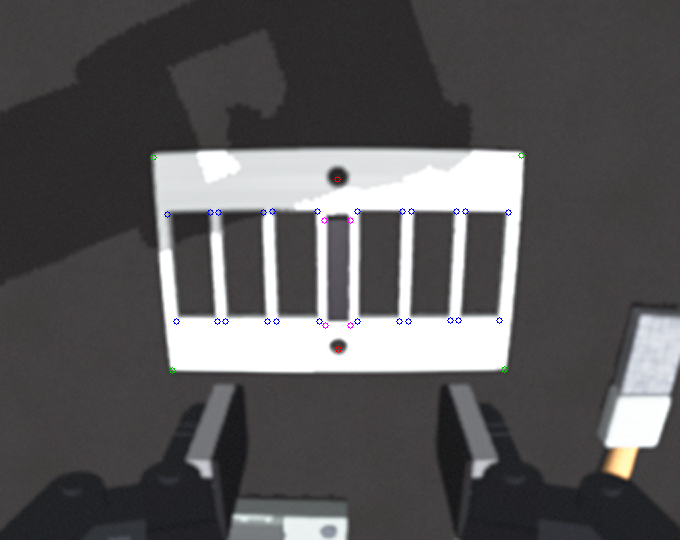

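```bash
python3 - <<'E'
from h import *
go(.5281,.3381,.011,7.1)
E
```

```text
now [0.5273 0.3564 0.1994] yaw 7.01 t 11.5 open 0.0501 F [ 1.  -0.   0.4]
shift [-0.0023  0.0179  0.1884] roll -0.0017 (alt half turn 3.1399)
```

{"op": "step_arm", "data": {
  "targets": [-0.002, 0.018, 0.03, -0.002, -0.002, 0.018, 0.07, -0.002, -0.002, 0.018, 0.11, -0.002, -0.002, 0.018, 0.14, -0.002, -0.002, 0.018, 0.16, -0.002, -0.002, 0.018, 0.175, -0.002, -0.002, 0.018, 0.183, -0.002, -0.002, 0.018, 0.187, -0.002, -0.002, 0.018, 0.188, -0.002, -0.002, 0.018, 0.188, -0.002, -0.002, 0.018, 0.188, -0.002, -0.002, 0.018, 0.188, -0.002],
  "grip": 0.04
}}

```text
t: 12.52
tool_pos: [0.5295, 0.3386, 0.0131]
tool_rot: [3.135, 0.195, 0.012]
contact_force: [0.2, -0.8, 0.3]
opening: 0.04
```

```bash
python3 - <<'E'
from h import *
settle(1);go(.5281,.3381,.0105,7.1)
p=imaging.get_image("wrist"); save(p,"w6")
E
```

```text
tool z [ 7.e-03 -3.e-04 -1.e+00]
now [0.5293 0.3385 0.0129] yaw 7.12 t 12.6 open 0.0399 F [ 0.3 -0.3  0.5]
shift [-0.0013  0.0003  0.0024] roll 0.0004 (alt half turn -3.1412)
```

View pics/w6.png

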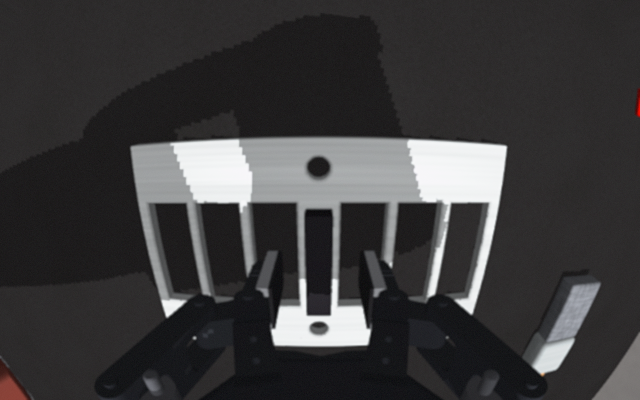

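{"op": "step_arm", "data": {
  "targets": [-0.001, 0, 0.001, 0, -0.001, 0, 0.002, 0, -0.001, 0, 0.002, 0, -0.001, 0, 0.002, 0]
}}

```text
t: 12.95
tool_pos: [0.528, 0.3382, 0.0105]
tool_rot: [3.134, 0.195, 0.01]
contact_force: [1.1, 0.3, 0.4]
opening: 0.0401
```

{"op": "step_arm", "data": {
  "targets": [0, 0, 0, 0, 0, 0, 0, 0, 0, 0, 0, 0, 0, 0, 0, 0, 0, 0, 0, 0, 0, 0, 0, 0],
  "grip": 0.005,
  "force": 90
}}

```text
t: 13.45
tool_pos: [0.5282, 0.3383, 0.0108]
tool_rot: [3.135, 0.195, 0.01]
contact_force: [-0.9, -0.5, 2.0]
opening: 0.0107
```

```bash
python3 - <<'E'
from h import *
settle(1);go(.4983,.034,.09,-83.9)
E
```

```text
tool z [ 6.7e-03 -6.0e-04 -1.0e+00]
now [0.5282 0.3382 0.0107] yaw 7.13 t 13.5 open 0.0113 F [-0.4 -0.5  1.7]
shift [-0.0669  0.2983 -0.0793] roll 1.5887 (alt half turn -1.5529)
```

{"op": "step_arm", "data": {
  "targets": [0, 0, -0.01, 0, 0, 0, -0.03, 0, 0, 0, -0.055, 0, 0, 0, -0.08, 0, 0, 0, -0.1, 0, 0, 0, -0.1, 0, 0, 0, -0.1, 0, 0, 0, -0.1, 0]
}}

```text
t: 14.17
tool_pos: [0.526, 0.3376, 0.1082]
tool_rot: [3.133, 0.195, 0.005]
contact_force: [-0.3, -0.2, -6.8]
opening: 0.0108
```

```bash
python3 - <<'E'
from h import *
settle(2);go(.4983,.034,.11,-83.9)
p=imaging.get_image("side"); save(p,"s3")
E
```

```text
tool z [ 0.0019 -0.0029 -1.    ]
now [0.5257 0.3374 0.1075] yaw 7.12 t 14.3 open 0.0109 F [-0.5  0.4 -6.2]
shift [-0.0648  0.2977 -0.0017] roll 1.5886 (alt half turn -1.5530)
```

View pics/s3.png

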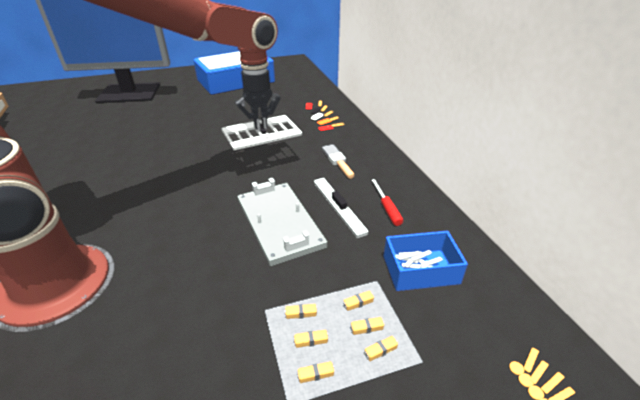

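The plate is lifted level at about (262,131). I'll carry and turn it.

{"op": "step_arm", "data": {
  "targets": [-0.005, 0.024, 0, 0.12, -0.01, 0.05, 0, 0.24, -0.016, 0.075, 0, 0.36, -0.021, 0.1, 0, 0.48, -0.027, 0.125, 0, 0.6, -0.032, 0.15, 0, 0.72, -0.038, 0.175, 0, 0.84, -0.043, 0.2, 0, 0.96, -0.048, 0.225, 0, 1.08, -0.054, 0.25, 0, 1.2, -0.059, 0.275, 0, 1.32, -0.065, 0.298, 0, 1.44]
}}

```text
t: 15.32
tool_pos: [0.4974, 0.0324, 0.1073]
tool_rot: [2.479, -1.927, 0.003]
contact_force: [0.8, -0.4, -5.8]
opening: 0.011
```

```bash
python3 - <<'E'
from h import *
settle(3);go(.4983,.034,.11,-83.9)
E
```

```text
tool z [ 3.0e-04 -2.4e-03 -1.0e+00]
now [0.4975 0.0326 0.1074] yaw -75.51 t 15.5 open 0.0108 F [-0.   1.1 -5.4]
shift [-0.0012 -0.0012 -0.0027] roll 0.1464 (alt half turn -2.9952)
```

{"op": "step_arm", "data": {
  "targets": [-0.001, -0.001, 0, 0.1, -0.001, -0.001, 0, 0.146, -0.001, -0.001, 0, 0.146, -0.001, -0.001, 0, 0.146, -0.001, -0.001, 0, 0.146]
}}

```text
t: 15.88
tool_pos: [0.498, 0.0344, 0.107]
tool_rot: [2.338, -2.096, 0.002]
contact_force: [-0.6, -0.5, -5.5]
opening: 0.011
```

```bash
python3 - <<'E'
from h import *
settle(2);go(.4983,.034,.0575,-83.9)
E
```

```text
tool z [ 1.0e-04 -2.2e-03 -1.0e+00]
now [0.4981 0.0342 0.1072] yaw -83.79 t 16.0 open 0.0107 F [-0.1 -0.2 -4.9]
shift [ 0.0001 -0.0001  0.0497] roll 0.0020 (alt half turn -3.1396)
```

{"op": "step_arm", "data": {
  "targets": [0, 0, 0.02, 0.002, 0, 0, 0.037, 0.002, 0, 0, 0.045, 0.002, 0, 0, 0.048, 0.002, 0, 0, 0.048, 0.002, 0, 0, 0.048, 0.002]
}}

```text
t: 16.48
tool_pos: [0.4987, 0.0341, 0.0599]
tool_rot: [2.336, -2.099, 0.004]
contact_force: [-0.2, -0.2, -6.5]
opening: 0.0111
```

```bash
cat > held.py <<'E'
from h import *
import sys
settle(2);go(.4983,.034,.0315,-83.9)
p=imaging.get_image("wrist"); save(p,sys.argv[1])
s=1.5; im=cv2.resize(p["color"][130:400,60:580,::-1],None,fx=s,fy=s,interpolation=cv2.INTER_CUBIC)
def mk(c,a,x,y,z,col):
    a=np.radians(a); Rz=np.array([[np.cos(a),-np.sin(a)],[np.sin(a),np.cos(a)]])
    u=wproj(p,[*(np.array(c)+Rz@[x,y]),z]); cv2.circle(im,(int((u[0]-60+.5)*s),int((u[1]-130+.5)*s)),3,col,1)
o=monitor.get_obs(); c=o["tool_pos"]; zt=c[2]-.0105+.008
b=[-.0006,-.00025] 
R=Ro.from_rotvec(o["tool_rot"]).as_matrix(); yaw=np.degrees(np.arctan2(R[1,0],R[0,0]))+90
for sx in(-1,1):
    mk(c[:2],yaw,sx*.05,0,zt,(0,0,255))
    for sy in(-1,1):
        mk(c[:2],yaw,sx*.065,sy*.102,zt,(0,200,0)); mk([.4983,.034],6.1,sx*.028,sy*.123,.052,(255,0,0)); mk([.4983,.034],6.1,sx*.07,sy*.13,.02,(0,255,255))
        mk([.4983,.034],6.1,sx*.018,sy*.107,.052,(255,0,0))
cv2.imwrite(f"pics/{sys.argv[1]}z.png",im)
E
python3 held.py w7
```

```text
tool z [ 0.0024 -0.0024 -1.    ]
now [0.4992 0.034  0.0605] yaw -83.89 t 16.6 open 0.0108 F [ 0.6  0.3 -5.4]
shift [-0.0002  0.0009  0.029 ] roll 0.0001 (alt half turn -3.1415)
```

View pics/w7z.png

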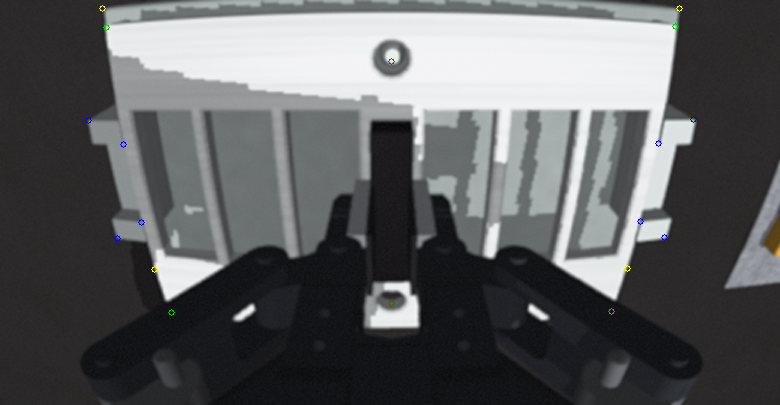

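```bash
python3 - <<'E'
from h import *
p=imaging.get_image("wrist"); o=monitor.get_obs(); tp=o["tool_pos"]
s=8; u0,v0=285,145
A=p["color"][v0:v0+50,u0:u0+70,::-1]; im=cv2.resize(A,None,fx=s,fy=s,interpolation=cv2.INTER_CUBIC)
B=p["color"][312:350,285:355,::-1]; im2=cv2.resize(B,None,fx=s,fy=s,interpolation=cv2.INTER_CUBIC)
a=np.radians(6.1); ax=np.array([np.cos(a),np.sin(a)])
def mk(im,X,u0,v0,col):
    u=wproj(p,X); cv2.circle(im,(int((u[0]-u0+.5)*s),int((u[1]-v0+.5)*s)),3,col,-1)
f=np.array([.4983,.034]); 
for sgn,I,uu,vv in((1,im,u0,v0),(-1,im2,285,312)):
    for t in np.linspace(0,2*np.pi,24):
        q=np.array([np.cos(t),np.sin(t)])
        mk(I,[*(tp[:2]+sgn*.05*ax+.006*q),tp[2]-.0025],uu,vv,(0,200,0))
        mk(I,[*(f+sgn*.05*ax+.005*q),.04],uu,vv,(0,0,255))
    mk(I,[*(f+sgn*.05*ax),.046],uu,vv,(255,0,255))
cv2.imwrite("pics/pz.png",np.vstack([im,im2])[:700])
E
```

```text
(no output)
```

View pics/pz.png

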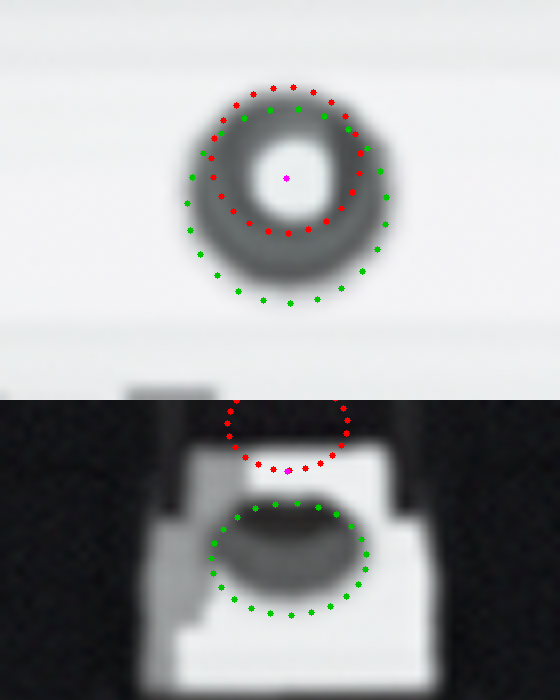

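Both pins show inside the holes. The hole centres sit about 0.9 mm too far in +x of the TCP, so I'll correct that and then lower.

{"op": "step_arm", "data": {
  "targets": [0, 0.002, 0, 0, 0, 0.002, 0, 0, 0, 0.002, 0.003, 0, 0, 0.002, 0.006, 0, 0, 0.002, 0.008, 0, 0, 0.002, 0.008, 0]
}}

```text
t: 17.18
tool_pos: [0.4964, 0.0338, 0.0514]
tool_rot: [2.336, -2.099, 0.003]
contact_force: [0.4, -0.5, -5.8]
opening: 0.0112
```

```bash
python3 - <<'E'
from h import *
settle(3);go(.4974,.0338,.0305,-83.9)
E
```

```text
tool z [ 0.0018 -0.0024 -1.    ]
now [0.497  0.0338 0.0522] yaw -83.90 t 17.3 open 0.0110 F [ 0.3  0.  -6. ]
shift [-0.     -0.0004  0.0217] roll 0.0000 (alt half turn -3.1416)
```

{"op": "step_arm", "data": {
  "targets": [0, 0, 0.004, 0, 0, 0, 0.008, 0, 0, 0, 0.012, 0, 0, 0, 0.016, 0, 0, 0, 0.019, 0, 0, 0, 0.021, 0, 0, 0, 0.022, 0, 0, 0, 0.022, 0, 0, 0, 0.022, 0]
}}

```text
t: 18.08
tool_pos: [0.4969, 0.0337, 0.0307]
tool_rot: [2.336, -2.099, 0.004]
contact_force: [-3.7, 0.0, 1.1]
opening: 0.0106
```

```bash
python3 - <<'E'
from h import *
settle(2);go(.4974,.0338,.0305,-83.9)
E
```

```text
tool z [ 0.0014 -0.0025 -1.    ]
now [0.497  0.0337 0.0307] yaw -83.89 t 18.2 open 0.0111 F [-6.4 -0.3  4.6]
shift [-0.     -0.0004  0.0002] roll 0.0001 (alt half turn -3.1414)
```

{"op": "step_arm", "data": {
  "targets": [0, 0, 0, 0, 0, 0, 0, 0, 0, 0, 0, 0, 0, 0, 0, 0],
  "grip": 0.035
}}

```text
t: 18.52
tool_pos: [0.4978, 0.0337, 0.0312]
tool_rot: [-2.336, 2.1, -0.007]
contact_force: [0.4, -0.4, -0.3]
opening: 0.035
```

{"op": "step_arm", "data": {
  "targets": [0, 0, -0.01, 0, 0, 0, -0.04, 0, 0, 0, -0.08, 0, 0, 0, -0.12, 0, 0, 0, -0.15, 0, 0, 0, -0.17, 0, 0, 0, -0.17, 0]
}}

```text
t: 19.1
tool_pos: [0.5007, 0.0339, 0.2088]
tool_rot: [-2.331, 2.095, -0.022]
contact_force: [0.5, 0.7, 0.6]
opening: 0.0349
```

```bash
python3 - <<'E'
from h import *
settle(3);go(.4974,.0338,.2,-83.9)
p=imaging.get_image("wrist"); save(p,"w8")
s=2; u0,v0=120,70
im=cv2.resize(p["color"][70:330,120:520,::-1],None,fx=s,fy=s,interpolation=cv2.INTER_CUBIC)
a=np.radians(6.1);Rz=np.array([[np.cos(a),-np.sin(a)],[np.sin(a),np.cos(a)]])
def mk(x,y,z,col):
    u=wproj(p,[*(np.array([.498,.0338])+Rz@[x,y]),z]); cv2.circle(im,(int((u[0]-u0+.5)*s),int((u[1]-v0+.5)*s)),3,col,1)
for sx in(-1,1):
    mk(sx*.05,0,.046,(0,0,255))
    for sy in(-1,1):
        mk(sx*.065,sy*.102,.028,(0,200,0)); mk(sx*.028,sy*.123,.052,(255,0,0)); mk(sx*.03,sy*.007,.04,(255,0,255))
        for py in(.0235,.0535,.0835):
            for k in(-1,1): mk(sx*.0325,sy*(py+k*.0125),.028,(255,0,0))
cv2.imwrite("pics/w8z.png",im)
c=None
# depth heights
for nm,(x,y) in {"plateL":(.05,-.06),"plateR":(.05,.06),"pl-":(-.05,-.06),"pl-+":(-.05,.06),"pocket":(0,.0535)}.items():
    X=[*(np.array([.498,.0338])+Rz@[x,y]),.028]; u=wproj(p,X); print(nm,np.round(wworld(p,*u),4))
E
```

```text
tool z [ 0.003  -0.0025 -1.    ]
now [0.4969 0.0341 0.2008] yaw -83.90 t 19.2 open 0.0352 F [-0.5  0.4 -0.8]
shift [ 0.0004 -0.0005  0.0008] roll 0.0000 (alt half turn -3.1416)
plateL [ 0.5541 -0.0206  0.0277]
plateR [0.5414 0.0987 0.0282]
pl- [ 0.4546 -0.0312  0.0278]
pl-+ [0.4422 0.0881 0.0286]
pocket [0.49   0.0882 0.0194]
```

View pics/w8z.png

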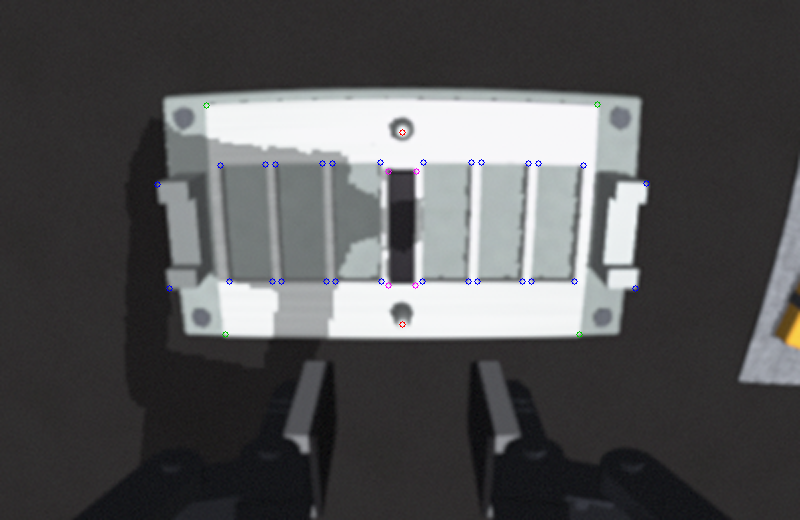

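The plate is flush: height reads 0.028 at all four spots and 0.019 inside a pocket. On to the cylinders.

```bash
python3 - <<'E'
from h import *
go(.527,-.29,.2,0)
E
```

```text
now [0.4963 0.0342 0.1997] yaw -83.90 t 19.3 open 0.0350 F [0.5 1.2 0. ]
shift [0.3256 0.004  0.0005] roll -1.4643 (alt half turn 1.6773)
```

{"op": "step_arm", "data": {
  "targets": [0.027, 0, 0, -0.12, 0.054, 0, 0, -0.24, 0.081, 0, 0, -0.36, 0.108, 0, 0, -0.48, 0.135, 0, 0, -0.6, 0.163, 0, 0, -0.72, 0.19, 0, 0, -0.84, 0.218, 0, 0, -0.96, 0.245, 0, 0, -1.08, 0.272, 0, 0, -1.2, 0.3, 0, 0, -1.32, 0.326, 0, 0, -1.44],
  "grip": 0.07
}}

```text
t: 20.3
tool_pos: [0.5299, -0.2909, 0.1976]
tool_rot: [-3.141, 0.029, 0.004]
contact_force: [0.2, 0.1, 1.1]
opening: 0.0699
```

```bash
cat > mat.py <<'E'
from h import *
import sys
n=sys.argv[1]
settle(3);go(.527,-.29,.2,0)
p=imaging.get_image("wrist"); save(p,n)
hsv=cv2.cvtColor(p["color"],cv2.COLOR_RGB2HSV)
g=((hsv[...,1]>110)&(hsv[...,2]>110)&(hsv[...,0]>12)&(hsv[...,0]<40))
g=cv2.morphologyEx(g.astype(np.uint8),cv2.MORPH_CLOSE,np.ones((9,9)))
for r in sorted(wrect(p,g,.021)): print(np.round(r[:2],4),"yaw %.1f  %.0fx%.0f"%r[2:])
E
python3 mat.py w9
```

```text
tool z [-2.6e-03  4.0e-04 -1.0e+00]
now [ 0.5299 -0.2907  0.1977] yaw -1.59 t 20.4 open 0.0697 F [0.4 0.3 0.8]
shift [-0.0029 -0.0007 -0.0023] roll -0.0278 (alt half turn 3.1138)
[ 0.4616 -0.3659] yaw -5.8  58x23
[ 0.4725 -0.2448] yaw -12.6  58x20
[ 0.4725 -0.3051] yaw -9.3  58x21
[ 0.578 -0.314] yaw -7.7  59x21
[ 0.5816 -0.3622] yaw 7.4  58x23
[ 0.5855 -0.2575] yaw 3.9  58x20
[ 0.8037 -0.4896] yaw -81.3  103x70
```

View pics/w9.png

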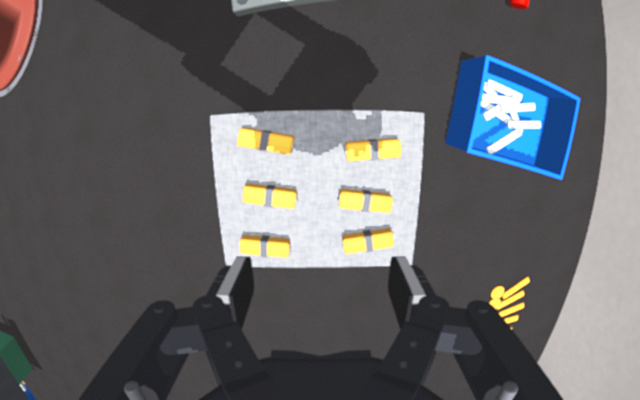

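```bash
python3 - <<'E'
from h import *
p=imaging.get_image("wrist"); o=monitor.get_obs(); R=Ro.from_rotvec(o["tool_rot"]).as_matrix()
L=[]
for v in range(250,320,1):
    for u in list(range(200,260))+list(range(380,440)):
        if p["depth"][v,u]>0:
            X=R.T@(wworld(p,u,v)-o["tool_pos"])
            if X[2]<.03: L.append((u,v,*X))
L=np.array(L); print(len(L)); 
for s in(-1,1):
    M=L[np.sign(L[:,2])==s]; print(s,"x",np.percentile(M[:,2],[1,99]).round(4),"y",np.percentile(M[:,3],[1,99]).round(4),"z",np.percentile(M[:,4],[1,50,95,99,100]).round(4))
E
```

```text
5020
-1 x [-0.0484 -0.0334] y [-0.0131  0.0105] z [-0.0612 -0.0364 -0.0134 -0.0093 -0.0065]
1 x [0.033  0.0479] y [-0.0129  0.0106] z [-0.061  -0.036  -0.0133 -0.0093 -0.0072]
```

```bash
python3 - <<'E'
from h import *
go(.5853,-.258,.008,3.9)
E
```

```text
now [ 0.5302 -0.2891  0.1985] yaw -1.47 t 20.6 open 0.0704 F [-0.1  0.1  0.8]
shift [ 0.0546 -0.0325  0.1904] roll -0.0937 (alt half turn 3.0479)
```

{"op": "step_arm", "data": {
  "targets": [0.03, -0.018, 0.02, -0.05, 0.055, -0.032, 0.05, -0.094, 0.055, -0.032, 0.09, -0.094, 0.055, -0.032, 0.125, -0.094, 0.055, -0.032, 0.15, -0.094, 0.055, -0.032, 0.17, -0.094, 0.055, -0.032, 0.182, -0.094, 0.055, -0.032, 0.188, -0.094, 0.055, -0.032, 0.19, -0.094, 0.055, -0.032, 0.19, -0.094, 0.055, -0.032, 0.19, -0.094],
  "grip": 0.072
}}

```text
t: 21.47
tool_pos: [0.5868, -0.259, 0.0102]
tool_rot: [3.138, 0.107, 0.001]
contact_force: [0.6, 0.4, 0.0]
opening: 0.0719
```

```bash
python3 - <<'E'
from h import *
settle(2);go(.5853,-.258,.008,3.9)
p=imaging.get_image("wrist"); save(p,"w10")
E
```

```text
tool z [ 0.001  -0.0015 -1.    ]
now [ 0.5869 -0.2592  0.0103] yaw 3.91 t 21.6 open 0.0721 F [-0.6 -0.8 -0.6]
shift [-0.0015 -0.0013  0.0023] roll 0.0001 (alt half turn -3.1414)
```

View pics/w10.png

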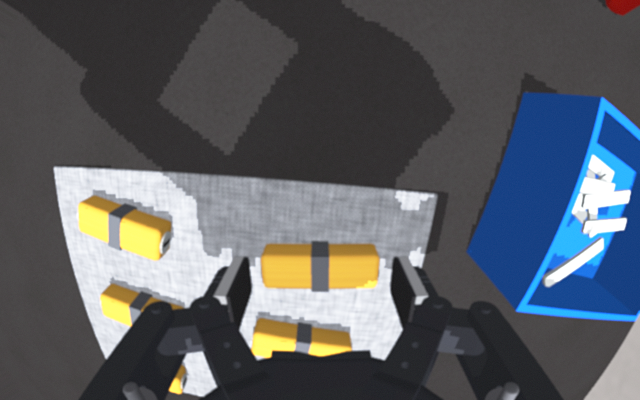

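```bash
cat > ctr.py <<'E'
from h import *
import sys
# cylinder nearest the tool axis: its offset in the tool frame, at top plane z
z=float(sys.argv[1]) if len(sys.argv)>1 else .021
def ctr(p,z,show=True):
    o=monitor.get_obs(); tp=o["tool_pos"]; R=Ro.from_rotvec(o["tool_rot"]).as_matrix()
    hsv=cv2.cvtColor(p["color"],cv2.COLOR_RGB2HSV)
    g=((hsv[...,1]>110)&(hsv[...,2]>90)&(hsv[...,0]>10)&(hsv[...,0]<40))
    u0=wproj(p,[*tp[:2],z]); print("axis px",u0.round(1),"edges +-10mm rows",[wproj(p,np.r_[tp[:2],z]+R[:,1]*k)[1].round(1) for k in(-.01,.01)],"ends",[wproj(p,np.r_[tp[:2],z]+R[:,0]*k)[0].round(1) for k in(-.03,.03)])
    vs=[];
    for du in (-40,-30,-20,20,30,40):
        c=int(u0[0]+du); col=np.where(g[:,c])[0]; col=col[abs(col-u0[1])<40]
        if len(col): vs.append((du,col.min(),col.max()))
    print(vs)
    r=g[int(u0[1])]; cc=np.where(r)[0]; cc=cc[abs(cc-u0[0])<110]; print("cols",cc.min() if len(cc) else None,cc.max() if len(cc) else None)
ctr(imaging.get_image("wrist"),z)
E
python3 ctr.py .021
```

```text
axis px [320.2 275. ] edges +-10mm rows [np.float64(257.4), np.float64(291.4)] ends [np.float64(260.6), np.float64(379.8)]
[(-40, np.int64(245), np.int64(287)), (-30, np.int64(245), np.int64(287)), (-20, np.int64(245), np.int64(287)), (20, np.int64(245), np.int64(288)), (30, np.int64(245), np.int64(287)), (40, np.int64(245), np.int64(287))]
cols 262 378
```

{"op": "step_arm", "data": {
  "targets": [0, -0.002, 0.001, 0, 0, -0.002, 0.002, 0, 0, -0.002, 0.002, 0, 0, -0.002, 0.002, 0]
}}

```text
t: 22.0
tool_pos: [0.5862, -0.2569, 0.0077]
tool_rot: [3.139, 0.107, 0.0]
contact_force: [0.3, 0.4, 1.2]
opening: 0.0722
```

{"op": "step_arm", "data": {
  "targets": [0, 0, 0, 0, 0, 0, 0, 0, 0, 0, 0, 0, 0, 0, 0, 0, 0, 0, 0, 0],
  "grip": 0.05,
  "force": 60
}}

```text
t: 22.42
tool_pos: [0.5867, -0.2572, 0.0082]
tool_rot: [3.138, 0.107, 0.001]
contact_force: [0.2, -0.3, 3.2]
opening: 0.058
```

```bash
python3 ctr.py .021; python3 - <<'E'
from h import *
settle(1);go(.5,.034,.13,6.1)
E
```

```text
axis px [320.7 277.1] edges +-10mm rows [np.float64(259.5), np.float64(293.6)] ends [np.float64(260.4), np.float64(380.9)]
[(-40, np.int64(250), np.int64(293)), (-30, np.int64(250), np.int64(293)), (-20, np.int64(250), np.int64(293)), (20, np.int64(250), np.int64(293)), (30, np.int64(250), np.int64(293)), (40, np.int64(250), np.int64(292))]
cols 262 379
tool z [ 0.001  -0.0015 -1.    ]
now [ 0.5867 -0.2572  0.0082] yaw 3.91 t 22.5 open 0.0581 F [ 0.9 -0.3  3. ]
shift [-0.0665 -0.2962 -0.1223] roll -0.0382 (alt half turn 3.1034)
```

{"op": "step_arm", "data": {
  "targets": [0, 0, -0.01, 0, 0, 0, -0.035, 0, 0, 0, -0.065, 0, -0.01, -0.04, -0.085, 0, -0.02, -0.08, -0.085, 0, -0.03, -0.12, -0.085, -0.01, -0.04, -0.16, -0.085, -0.03, -0.05, -0.2, -0.085, -0.038, -0.055, -0.24, -0.085, -0.038, -0.06, -0.28, -0.085, -0.038, -0.067, -0.296, -0.085, -0.038, -0.067, -0.296, -0.085, -0.038]
}}

```text
t: 23.52
tool_pos: [0.497, 0.037, 0.0917]
tool_rot: [3.137, 0.174, -0.003]
contact_force: [-0.3, 0.5, -2.8]
opening: 0.058
```

```bash
python3 - <<'E'
from h import *
settle(2);go(.4899,.1168,.06,6.1)
E
```

```text
tool z [ 2.0e-04 -1.9e-03 -1.0e+00]
now [0.4989 0.0342 0.0924] yaw 6.19 t 23.6 open 0.0578 F [ 0.5 -0.  -1.4]
shift [ 0.     -0.0832  0.0322] roll 0.0015 (alt half turn -3.1401)
```

{"op": "step_arm", "data": {
  "targets": [0, -0.03, 0, 0.002, 0, -0.06, 0.005, 0.002, 0, -0.08, 0.015, 0.002, 0, -0.083, 0.03, 0.002, 0, -0.083, 0.042, 0.002, 0, -0.083, 0.047, 0.002, 0, -0.083, 0.047, 0.002, 0, -0.083, 0.047, 0.002]
}}

```text
t: 24.28
tool_pos: [0.49, 0.1155, 0.0449]
tool_rot: [3.135, 0.163, -0.001]
contact_force: [0.1, 0.0, -0.1]
opening: 0.0578
```

```bash
cat > pk.py <<'E'
from h import *
import sys
x,y,n=float(sys.argv[1]),float(sys.argv[2]),sys.argv[3]; h=float(sys.argv[4]) if len(sys.argv)>4 else .0052
settle(2);go(x,y,.02+h,6.1)
p=imaging.get_image("wrist"); s=2; u0,v0=170,180
im=cv2.resize(p["color"][180:400,170:470,::-1],None,fx=s,fy=s,interpolation=cv2.INTER_CUBIC)
a=np.radians(6.1);Rz=np.array([[np.cos(a),-np.sin(a)],[np.sin(a),np.cos(a)]])
o=monitor.get_obs();tp=o["tool_pos"]; R=Ro.from_rotvec(o["tool_rot"]).as_matrix()
def dot(X,col):
    u=wproj(p,X); cv2.circle(im,(int((u[0]-u0+.5)*s),int((u[1]-v0+.5)*s)),3,col,1)
for sx in(-1,1):
    for sy in(-1,1):
        dot([*(np.array([x,y])+Rz@[sx*.0325,sy*.0125]),.028],(255,0,0))
        dot(tp+R@[sx*.03,sy*.01,0]+[0,0,.018-h],(0,0,255))
cv2.imwrite(f"pics/{n}.png",im)
E
python3 pk.py .4899 .1168 k1
```

```text
tool z [ 0.0015 -0.0019 -1.    ]
now [0.4908 0.1159 0.046 ] yaw 5.99 t 24.4 open 0.0579 F [-0.8  0.5 -1.8]
shift [-0.0008 -0.0011  0.0208] roll -0.0019 (alt half turn 3.1397)
```

View pics/k1.png

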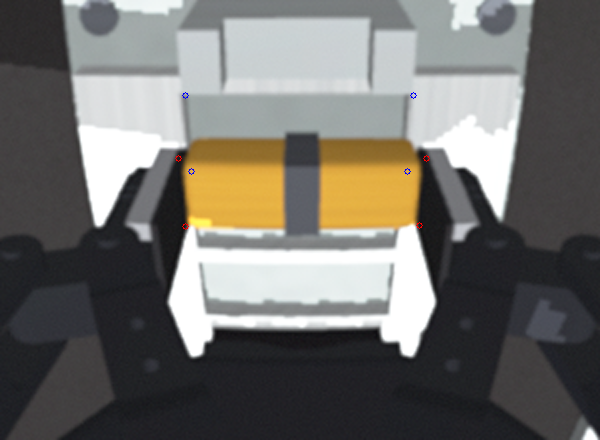

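{"op": "step_arm", "data": {
  "targets": [-0.001, -0.001, 0, 0, -0.001, -0.001, 0.004, 0, -0.001, -0.001, 0.009, 0, -0.001, -0.001, 0.014, 0, -0.001, -0.001, 0.018, 0, -0.001, -0.001, 0.02, 0, -0.001, -0.001, 0.021, 0, -0.001, -0.001, 0.021, 0, -0.001, -0.001, 0.021, 0]
}}

```text
t: 25.18
tool_pos: [0.4896, 0.1169, 0.0252]
tool_rot: [3.135, 0.165, 0.001]
contact_force: [-1.8, -1.1, 2.7]
opening: 0.058
```

```bash
python3 pk.py .4899 .1168 k2
```

```text
tool z [ 0.0012 -0.0019 -1.    ]
now [0.4896 0.1169 0.0252] yaw 6.01 t 25.3 open 0.0577 F [-1.9 -0.   2.9]
shift [0.0003 0.0001 0.    ] roll -0.0015 (alt half turn 3.1401)
```

View pics/k2.png

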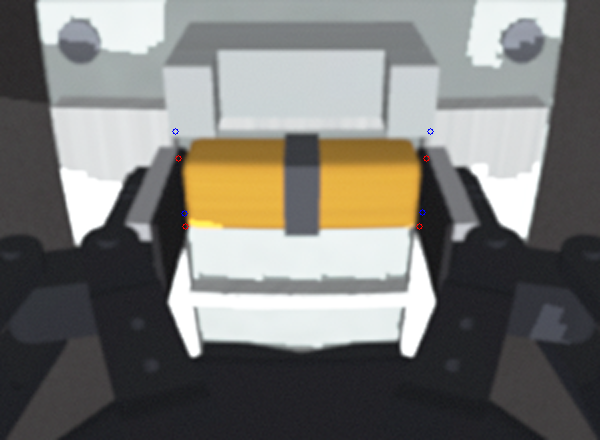

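{"op": "step_arm", "data": {
  "targets": [0, 0, 0, 0, 0, 0, 0, 0, 0, 0, 0, 0],
  "grip": 0.072
}}

```text
t: 25.58
tool_pos: [0.49, 0.1169, 0.0253]
tool_rot: [3.135, 0.164, 0.003]
contact_force: [-0.1, -0.6, -0.1]
opening: 0.0717
```

{"op": "step_arm", "data": {
  "targets": [0, 0, -0.015, 0, 0, 0, -0.05, 0, 0, 0, -0.09, 0, 0, 0, -0.12, 0, 0, 0, -0.13, 0, 0, 0, -0.13, 0]
}}

```text
t: 26.08
tool_pos: [0.4923, 0.1174, 0.1594]
tool_rot: [3.136, 0.165, 0.016]
contact_force: [-0.1, -0.8, 0.4]
opening: 0.0718
```

```bash
python3 - <<'E'
from h import *
settle(3);go(.54,-.27,.17,0)
p=imaging.get_image("wrist"); save(p,"w11")
E
```

```text
tool z [-0.0011 -0.0021 -1.    ]
now [0.4885 0.117  0.153 ] yaw 6.01 t 26.2 open 0.0718 F [-0.4 -0.  -0.3]
shift [ 0.0107  0.3903 -0.0162] roll 0.1048 (alt half turn -3.0368)
```

View pics/w11.png

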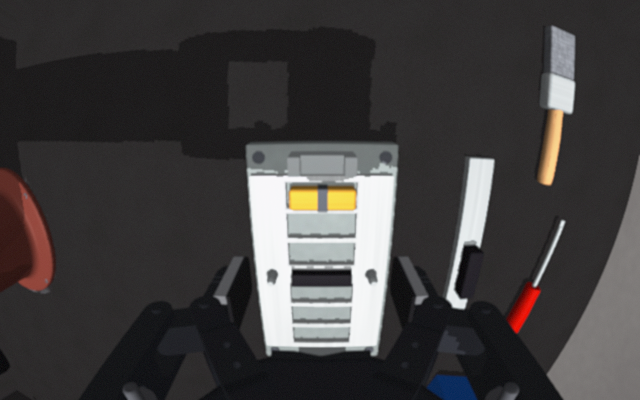

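```bash
cat > topm.py <<'E'
from h import *
import sys
p=imaging.get_image("top"); hsv=cv2.cvtColor(p["color"],cv2.COLOR_RGB2HSV)
g=(hsv[...,1]>90)&(hsv[...,2]>120); m=np.zeros_like(g); m[180:310,380:500]=1; g&=m
g=cv2.morphologyEx(g.astype(np.uint8),cv2.MORPH_CLOSE,np.ones((5,5)))
for r in sorted(rect_fit(p,g,.021)): print(np.round([r[0]-.0005,r[1]-.0028],4),"yaw %.1f  %.0fx%.0f"%r[2:])
if len(sys.argv)>1: go(*map(float,sys.argv[1:5]))
E
python3 topm.py .578 -.315 .06 -7.5
```

```text
[ 0.4605 -0.3683] yaw -7.2  57x21
[ 0.4723 -0.2453] yaw -12.1  57x21
[ 0.4726 -0.3066] yaw -9.3  58x21
[ 0.5793 -0.316 ] yaw -9.1  57x21
[ 0.5834 -0.3644] yaw 7.0  58x22
now [0.4881 0.117  0.1524] yaw 6.00 t 26.3 open 0.0720 F [-0.7 -0.4 -1.2]
shift [0.0445 0.4388 0.0931] roll 0.2357 (alt half turn -2.9059)
```

{"op": "step_arm", "data": {
  "targets": [0.004, 0.04, 0, 0, 0.008, 0.08, 0, 0.03, 0.012, 0.12, 0, 0.06, 0.016, 0.16, 0, 0.09, 0.02, 0.2, 0, 0.12, 0.025, 0.24, 0, 0.15, 0.03, 0.28, 0, 0.18, 0.034, 0.32, 0, 0.21, 0.038, 0.36, 0, 0.236, 0.042, 0.4, 0.02, 0.236, 0.045, 0.438, 0.04, 0.236, 0.045, 0.438, 0.06, 0.236]
}}

```text
t: 27.33
tool_pos: [0.5786, -0.3198, 0.0916]
tool_rot: [3.13, -0.212, -0.002]
contact_force: [0.3, 0.2, 0.1]
opening: 0.0719
```

```bash
python3 - <<'E'
from h import *
settle(3);go(.5785,-.3155,.009,-8)
E
```

```text
tool z [-0.0097  0.0032 -0.9999]
now [ 0.5759 -0.3128  0.0883] yaw -7.58 t 27.5 open 0.0719 F [-0.3  0.1 -0.5]
shift [0.0037 0.0025 0.0793] roll 0.0073 (alt half turn -3.1343)
```

```bash
python3 - <<'E'
from h import *
settle(3);go(.5785,-.3155,.009,-8)
E
```

```text
tool z [-0.002  -0.0024 -1.    ]
now [ 0.5789 -0.3131  0.0939] yaw -7.44 t 27.6 open 0.0721 F [ 0.5 -1.   0.1]
shift [0.     0.0022 0.0849] roll 0.0097 (alt half turn -3.1319)
```

Settling cures the tilt. Descending.

{"op": "step_arm", "data": {
  "targets": [0, 0.002, 0.02, 0.01, 0, 0.002, 0.045, 0.01, 0, 0.002, 0.065, 0.01, 0, 0.002, 0.077, 0.01, 0, 0.002, 0.082, 0.01, 0, 0.002, 0.085, 0.01, 0, 0.002, 0.085, 0.01, 0, 0.002, 0.085, 0.01]
}}

```text
t: 28.3
tool_pos: [0.5796, -0.3157, 0.0106]
tool_rot: [3.13, -0.219, 0.001]
contact_force: [-0.3, 0.3, 0.0]
opening: 0.072
```

```bash
python3 - <<'E'
from h import *
settle(2);go(.5785,-.3155,.0085,-8)
E
python3 ctr.py .021
```

```text
tool z [ 3.0e-04 -3.9e-03 -1.0e+00]
now [ 0.5795 -0.3159  0.0106] yaw -8.01 t 28.4 open 0.0718 F [-0.   0.7  0.2]
shift [-0.0011 -0.0002  0.0021] roll -0.0002 (alt half turn 3.1414)
axis px [320.3 274.6] edges +-10mm rows [np.float64(257.1), np.float64(290.9)] ends [np.float64(260.9), np.float64(379.8)]
[(-40, np.int64(246), np.int64(289)), (-30, np.int64(247), np.int64(289)), (-20, np.int64(246), np.int64(289)), (20, np.int64(246), np.int64(289)), (30, np.int64(246), np.int64(314)), (40, np.int64(246), np.int64(314))]
cols 262 377
```

{"op": "step_arm", "data": {
  "targets": [0, -0.001, 0.001, 0, 0, -0.001, 0.002, 0, 0, -0.001, 0.0025, 0, 0, -0.001, 0.0025, 0]
}}

```text
t: 28.78
tool_pos: [0.5794, -0.3148, 0.0078]
tool_rot: [3.13, -0.219, 0.0]
contact_force: [0.1, -0.3, -0.2]
opening: 0.072
```

{"op": "step_arm", "data": {
  "targets": [0, 0, 0, 0, 0, 0, 0, 0, 0, 0, 0, 0, 0, 0, 0, 0, 0, 0, 0, 0],
  "grip": 0.05,
  "force": 60
}}

```text
t: 29.2
tool_pos: [0.5798, -0.3151, 0.0082]
tool_rot: [3.13, -0.219, 0.001]
contact_force: [0.6, -1.1, 4.2]
opening: 0.0583
```

```bash
python3 ctr.py .021; python3 - <<'E'
from h import *
go(.4931,.087,.09,6.1)
E
```

```text
axis px [320.6 277.1] edges +-10mm rows [np.float64(259.5), np.float64(293.6)] ends [np.float64(260.4), np.float64(380.8)]
[(-40, np.int64(250), np.int64(293)), (-30, np.int64(250), np.int64(293)), (-20, np.int64(250), np.int64(293)), (20, np.int64(250), np.int64(293)), (30, np.int64(250), np.int64(317)), (40, np.int64(250), np.int64(317))]
cols 262 379
now [ 0.5798 -0.3151  0.0083] yaw -8.02 t 29.2 open 0.0576 F [ 0.4 -0.3  2.9]
shift [-0.1418 -0.3857 -0.0835] roll -0.2464 (alt half turn 2.8952)
```

{"op": "step_arm", "data": {
  "targets": [0, 0, -0.01, 0, 0, 0, -0.04, 0, -0.006, -0.016, -0.07, -0.02, -0.02, -0.055, -0.08, -0.05, -0.034, -0.093, -0.08, -0.08, -0.048, -0.13, -0.08, -0.11, -0.062, -0.168, -0.08, -0.14, -0.076, -0.206, -0.08, -0.17, -0.09, -0.244, -0.08, -0.2, -0.104, -0.283, -0.08, -0.23, -0.118, -0.32, -0.08, -0.246, -0.132, -0.358, -0.08, -0.246]
}}

```text
t: 30.25
tool_pos: [0.4975, 0.0599, 0.0865]
tool_rot: [3.133, 0.167, -0.001]
contact_force: [1.6, 0.2, -2.2]
opening: 0.0578
```

```bash
python3 - <<'E'
from h import *
settle(4);go(.4931,.087,.045,6.1)
E
```

```text
tool z [-2.0e-04 -4.7e-03 -1.0e+00]
now [0.4982 0.059  0.0864] yaw 6.23 t 30.4 open 0.0579 F [-0.8 -0.4 -1.3]
shift [-0.002  -0.0286  0.0413] roll 0.0023 (alt half turn -3.1393)
```

{"op": "step_arm", "data": {
  "targets": [-0.002, -0.028, 0.005, 0.002, -0.002, -0.028, 0.02, 0.002, -0.002, -0.028, 0.035, 0.002, -0.002, -0.028, 0.042, 0.002, -0.002, -0.028, 0.042, 0.002, -0.002, -0.028, 0.042, 0.002]
}}

```text
t: 30.95
tool_pos: [0.4932, 0.0854, 0.0441]
tool_rot: [3.133, 0.165, -0.002]
contact_force: [0.5, -0.6, -2.0]
opening: 0.0579
```

```bash
python3 pk.py .4931 .0870 k3 .0053
```

```text
tool z [ 0.0014 -0.0047 -1.    ]
now [0.4941 0.0857 0.0452] yaw 6.05 t 31.1 open 0.0578 F [ 0.3  0.  -1.9]
shift [-0.0009 -0.0015  0.0199] roll -0.0010 (alt half turn 3.1406)
```

View pics/k3.png

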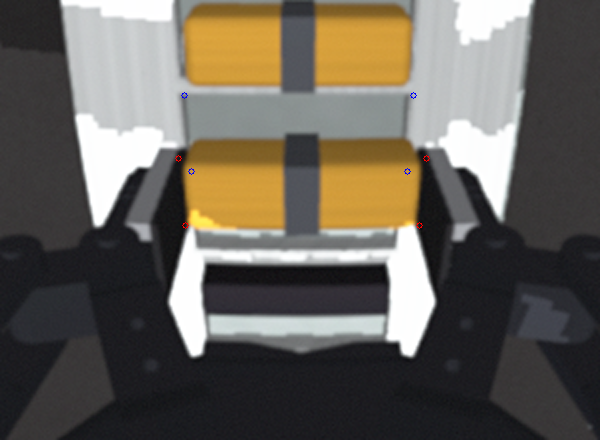

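Pocket edges match the prediction (row 95 at top). Lowering.

{"op": "step_arm", "data": {
  "targets": [-0.001, -0.0015, 0, 0, -0.001, -0.0015, 0.004, 0, -0.001, -0.0015, 0.009, 0, -0.001, -0.0015, 0.014, 0, -0.001, -0.0015, 0.018, 0, -0.001, -0.0015, 0.02, 0, -0.001, -0.0015, 0.0205, 0, -0.001, -0.0015, 0.0205, 0, -0.001, -0.0015, 0.0205, 0]
}}

```text
t: 31.85
tool_pos: [0.4928, 0.0872, 0.0252]
tool_rot: [3.132, 0.166, 0.0]
contact_force: [-3.7, -0.8, 5.8]
opening: 0.0579
```

```bash
python3 - <<'E'
from h import *
settle(1);go(.4931,.087,.0253,6.1)
E
```

```text
tool z [ 4.0e-04 -4.8e-03 -1.0e+00]
now [0.4928 0.0872 0.0252] yaw 6.07 t 31.9 open 0.0581 F [-3.8 -0.7  5.9]
shift [ 0.0003  0.0002 -0.0001] roll -0.0005 (alt half turn 3.1411)
```

Seated (5.9 N contact at the expected height). Release and go back.

{"op": "step_arm", "data": {
  "targets": [0, 0, 0, 0, 0, 0, 0, 0, 0, 0, 0, 0],
  "grip": 0.072
}}

```text
t: 32.15
tool_pos: [0.4931, 0.0872, 0.0252]
tool_rot: [3.132, 0.166, 0.001]
contact_force: [-0.0, 0.8, -0.3]
opening: 0.0719
```

{"op": "step_arm", "data": {
  "targets": [0, 0, -0.015, 0, 0, 0, -0.05, 0, 0, 0, -0.08, 0, 0, 0, -0.1, 0, 0, 0, -0.1, 0, 0, 0, -0.1, 0, 0, 0, -0.1, 0]
}}

```text
t: 32.73
tool_pos: [0.4923, 0.0877, 0.124]
tool_rot: [3.132, 0.166, -0.001]
contact_force: [-0.3, 0.4, 0.5]
opening: 0.0722
```

```bash
python3 -c "
from h import *
settle(3)"; python3 topm.py .4723 -.2453 .1 -12
```

```text
tool z [-0.0024 -0.0049 -1.    ]
[ 0.4605 -0.3683] yaw -7.2  57x21
[ 0.4723 -0.2453] yaw -12.1  57x21
[ 0.4726 -0.3066] yaw -9.3  58x21
[ 0.5546 -0.3629] yaw 7.0  57x22
now [0.4919 0.0877 0.1233] yaw 6.07 t 32.9 open 0.0716 F [ 0.4 -0.1  0.6]
shift [-0.0546  0.3289  0.025 ] roll 0.3153 (alt half turn -2.8262)
```

The knock has happened: one cylinder moved from x≈0.583 to 0.555 and is still on the mat. I'll carry on with the one at (0.472, −0.245).

{"op": "step_arm", "data": {
  "targets": [-0.006, 0.035, 0, 0.02, -0.012, 0.07, 0, 0.06, -0.018, 0.108, 0, 0.1, -0.024, 0.146, 0, 0.14, -0.03, 0.184, 0, 0.18, -0.036, 0.222, 0, 0.22, -0.043, 0.26, 0, 0.26, -0.049, 0.297, 0.01, 0.3, -0.055, 0.329, 0.02, 0.315, -0.055, 0.329, 0.03, 0.315, -0.055, 0.329, 0.04, 0.315, -0.055, 0.329, 0.04, 0.315]
}}

```text
t: 33.93
tool_pos: [0.4699, -0.2438, 0.0814]
tool_rot: [3.123, -0.328, -0.011]
contact_force: [-0.6, 0.3, -0.3]
opening: 0.0723
```

```bash
python3 - <<'E'
from h import *
settle(5);go(.4723,-.2453,.009,-12.2)
E
```

```text
tool z [-0.0011 -0.0054 -1.    ]
now [ 0.4725 -0.2447  0.0856] yaw -11.87 t 34.2 open 0.0722 F [-0.7  0.2  0.3]
shift [-0.0001  0.0002  0.0766] roll 0.0057 (alt half turn -3.1359)
```

{"op": "step_arm", "data": {
  "targets": [0, 0, 0.02, 0.006, 0, 0, 0.045, 0.006, 0, 0, 0.062, 0.006, 0, 0, 0.071, 0.006, 0, 0, 0.075, 0.006, 0, 0, 0.077, 0.006, 0, 0, 0.077, 0.006, 0, 0, 0.077, 0.006]
}}

```text
t: 34.85
tool_pos: [0.4733, -0.2456, 0.0099]
tool_rot: [3.117, -0.333, 0.002]
contact_force: [0.2, -0.4, 0.8]
opening: 0.0717
```

```bash
python3 - <<'E'
from h import *
settle(2);go(.4723,-.2453,.0082,-12.2)
E
python3 ctr.py .021
```

```text
tool z [ 8.0e-04 -6.7e-03 -1.0e+00]
now [ 0.4733 -0.2457  0.0099] yaw -12.22 t 35.0 open 0.0717 F [-0.2  0.5 -0. ]
shift [-0.001  -0.0001  0.0017] roll -0.0003 (alt half turn 3.1413)
axis px [320.3 275.4] edges +-10mm rows [np.float64(257.9), np.float64(291.8)] ends [np.float64(260.7), np.float64(380.0)]
[(-40, np.int64(246), np.int64(289)), (-30, np.int64(246), np.int64(289)), (-20, np.int64(247), np.int64(289)), (20, np.int64(247), np.int64(289)), (30, np.int64(247), np.int64(289)), (40, np.int64(247), np.int64(289))]
cols 260 375
```

{"op": "step_arm", "data": {
  "targets": [-0.001, -0.0013, 0.001, 0, -0.001, -0.0013, 0.002, 0, -0.001, -0.0013, 0.002, 0, -0.001, -0.0013, 0.002, 0]
}}

```text
t: 35.33
tool_pos: [0.4724, -0.2441, 0.0077]
tool_rot: [3.117, -0.334, 0.002]
contact_force: [-0.4, -0.4, 0.2]
opening: 0.0724
```

{"op": "step_arm", "data": {
  "targets": [0, 0, 0, 0, 0, 0, 0, 0, 0, 0, 0, 0, 0, 0, 0, 0, 0, 0, 0, 0],
  "grip": 0.05,
  "force": 60
}}

```text
t: 35.75
tool_pos: [0.4728, -0.2444, 0.0082]
tool_rot: [3.117, -0.334, 0.003]
contact_force: [0.5, -0.5, 3.7]
opening: 0.058
```

```bash
python3 ctr.py .021; python3 - <<'E'
from h import *
go(.4963,.0572,.09,6.1)
E
```

```text
axis px [320.6 277.2] edges +-10mm rows [np.float64(259.6), np.float64(293.7)] ends [np.float64(260.4), np.float64(380.9)]
[(-40, np.int64(250), np.int64(293)), (-30, np.int64(250), np.int64(293)), (-20, np.int64(250), np.int64(293)), (20, np.int64(251), np.int64(293)), (30, np.int64(250), np.int64(293)), (40, np.int64(250), np.int64(293))]
cols 262 379
now [ 0.4728 -0.2444  0.0083] yaw -12.22 t 35.8 open 0.0583 F [ 0.5 -0.4  4.9]
shift [-0.0407 -0.2992 -0.0839] roll -0.3197 (alt half turn 2.8219)
```

{"op": "step_arm", "data": {
  "targets": [0, 0, -0.01, 0, 0, 0, -0.04, 0, 0, -0.005, -0.07, -0.03, -0.005, -0.04, -0.08, -0.07, -0.01, -0.078, -0.08, -0.11, -0.015, -0.116, -0.08, -0.15, -0.02, -0.154, -0.08, -0.19, -0.026, -0.192, -0.08, -0.23, -0.032, -0.23, -0.08, -0.27, -0.037, -0.268, -0.08, -0.3, -0.041, -0.299, -0.08, -0.32, -0.041, -0.299, -0.08, -0.32]
}}

```text
t: 36.8
tool_pos: [0.4949, 0.0618, 0.0857]
tool_rot: [3.132, 0.177, -0.0]
contact_force: [0.2, 0.7, -1.4]
opening: 0.0576
```

```bash
python3 - <<'E'
from h import *
settle(5);go(.4963,.0572,.045,6.1)
E
```

```text
tool z [ 5.0e-04 -7.4e-03 -1.0e+00]
now [0.4956 0.0562 0.0858] yaw 6.05 t 37.0 open 0.0583 F [-0.4 -0.2 -1.4]
shift [ 0.0008 -0.0012  0.0408] roll -0.0009 (alt half turn 3.1406)
```

{"op": "step_arm", "data": {
  "targets": [0.001, -0.001, 0.01, 0, 0.001, -0.001, 0.025, 0, 0.001, -0.001, 0.036, 0, 0.001, -0.001, 0.041, 0, 0.001, -0.001, 0.041, 0, 0.001, -0.001, 0.041, 0]
}}

```text
t: 37.55
tool_pos: [0.4962, 0.0566, 0.0443]
tool_rot: [3.13, 0.164, -0.002]
contact_force: [-0.2, -0.0, -1.9]
opening: 0.0579
```

```bash
python3 pk.py .4963 .0572 k4 .0053
```

```text
tool z [ 0.0016 -0.0075 -1.    ]
now [0.4971 0.0568 0.0455] yaw 6.03 t 37.6 open 0.0583 F [ 1.1 -0.1 -1.8]
shift [-0.0008 -0.0006  0.0202] roll -0.0012 (alt half turn 3.1404)
```

View pics/k4.png

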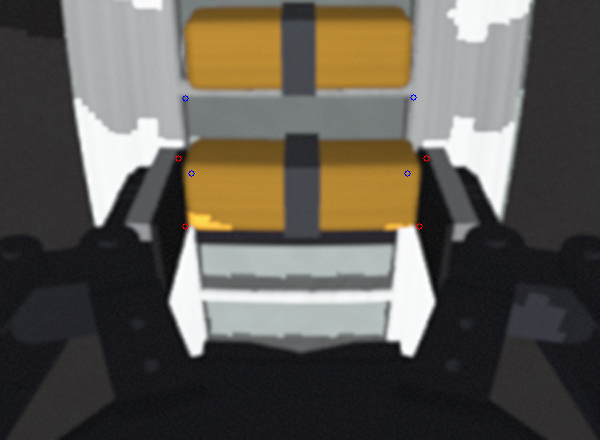

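{"op": "step_arm", "data": {
  "targets": [-0.001, -0.001, 0, 0, -0.001, -0.001, 0.004, 0, -0.001, -0.001, 0.009, 0, -0.001, -0.001, 0.014, 0, -0.001, -0.001, 0.018, 0, -0.001, -0.001, 0.02, 0, -0.001, -0.001, 0.0208, 0, -0.001, -0.001, 0.0208, 0, -0.001, -0.001, 0.0208, 0]
}}

```text
t: 38.45
tool_pos: [0.4961, 0.0576, 0.0252]
tool_rot: [3.13, 0.165, 0.001]
contact_force: [-3.3, -0.8, 4.4]
opening: 0.058
```

```bash
python3 - <<'E'
from h import *
settle(1);go(.4963,.0572,.0253,6.1)
E
```

```text
tool z [ 0.0013 -0.0075 -1.    ]
now [0.4961 0.0577 0.0252] yaw 6.04 t 38.5 open 0.0578 F [-4.4  0.4  6.6]
shift [ 0.0001  0.0005 -0.    ] roll -0.0011 (alt half turn 3.1405)
```

{"op": "step_arm", "data": {
  "targets": [0, 0, 0, 0, 0, 0, 0, 0, 0, 0, 0, 0],
  "grip": 0.072
}}

```text
t: 38.75
tool_pos: [0.4963, 0.0576, 0.0251]
tool_rot: [3.13, 0.165, 0.002]
contact_force: [-0.1, 0.4, -0.2]
opening: 0.0718
```

{"op": "step_arm", "data": {
  "targets": [0, 0, -0.015, 0, 0, 0, -0.05, 0, 0, 0, -0.08, 0, 0, 0, -0.1, 0, 0, 0, -0.1, 0, 0, 0, -0.1, 0, 0, 0, -0.1, 0]
}}

```text
t: 39.33
tool_pos: [0.4954, 0.0584, 0.124]
tool_rot: [3.13, 0.165, -0.0]
contact_force: [0.3, 0.2, -1.7]
opening: 0.0723
```

```bash
python3 -c "
from h import *
settle(3)"; python3 topm.py .4726 -.3066 .1 -9.3
```

```text
tool z [-0.0016 -0.0075 -1.    ]
[ 0.4605 -0.3683] yaw -7.2  57x21
[ 0.4726 -0.3066] yaw -9.3  58x21
[ 0.5546 -0.3629] yaw 7.0  57x22
now [0.4951 0.0584 0.1233] yaw 6.03 t 39.5 open 0.0720 F [-0.8  0.8  0.8]
shift [-0.0607  0.3604  0.0261] roll 0.2676 (alt half turn -2.8740)
```

{"op": "step_arm", "data": {
  "targets": [-0.006, 0.035, 0, 0.02, -0.012, 0.07, 0, 0.05, -0.018, 0.108, 0, 0.08, -0.024, 0.146, 0, 0.11, -0.03, 0.184, 0, 0.14, -0.036, 0.222, 0, 0.17, -0.043, 0.26, 0, 0.2, -0.05, 0.298, 0.01, 0.23, -0.056, 0.335, 0.02, 0.268, -0.061, 0.359, 0.03, 0.268, -0.061, 0.359, 0.04, 0.268, -0.061, 0.359, 0.04, 0.268]
}}

```text
t: 40.53
tool_pos: [0.47, -0.3049, 0.0825]
tool_rot: [3.127, -0.259, -0.009]
contact_force: [-0.2, 0.4, -1.1]
opening: 0.0716
```

```bash
python3 - <<'E'
from h import *
settle(6);go(.472,-.3055,.009,-9.3)
E
```

```text
tool z [-3.0e-04 -8.1e-03 -1.0e+00]
now [ 0.4727 -0.3045  0.0868] yaw -9.23 t 40.8 open 0.0721 F [0.4 0.1 0.3]
shift [-0.0006  0.0005  0.0778] roll 0.0013 (alt half turn -3.1403)
```

{"op": "step_arm", "data": {
  "targets": [-0.001, 0, 0.02, 0, -0.001, 0, 0.045, 0, -0.001, 0, 0.062, 0, -0.001, 0, 0.072, 0, -0.001, 0, 0.076, 0, -0.001, 0, 0.078, 0, -0.001, 0, 0.078, 0, -0.001, 0, 0.078, 0]
}}

```text
t: 41.5
tool_pos: [0.4726, -0.3055, 0.0101]
tool_rot: [3.122, -0.252, 0.003]
contact_force: [-0.6, 0.0, 1.1]
opening: 0.0726
```

```bash
python3 - <<'E'
from h import *
settle(2);go(.472,-.3055,.0082,-9.3)
E
python3 ctr.py .021
```

```text
tool z [ 0.0015 -0.0096 -1.    ]
now [ 0.4725 -0.3056  0.0102] yaw -9.22 t 41.6 open 0.0724 F [-0.4 -0.1  0.1]
shift [-0.0006 -0.0001  0.0019] roll 0.0014 (alt half turn -3.1402)
axis px [320.4 275.2] edges +-10mm rows [np.float64(257.7), np.float64(291.6)] ends [np.float64(260.8), np.float64(380.0)]
[(-40, np.int64(249), np.int64(292)), (-30, np.int64(249), np.int64(292)), (-20, np.int64(249), np.int64(292)), (20, np.int64(249), np.int64(292)), (30, np.int64(249), np.int64(292)), (40, np.int64(249), np.int64(292))]
cols 262 377
```

{"op": "step_arm", "data": {
  "targets": [-0.001, 0, 0.001, 0, -0.001, 0, 0.002, 0, -0.001, 0, 0.002, 0, -0.001, 0, 0.002, 0]
}}

```text
t: 41.98
tool_pos: [0.4713, -0.3054, 0.0079]
tool_rot: [3.122, -0.252, 0.003]
contact_force: [-0.1, -0.7, -0.3]
opening: 0.0718
```

{"op": "step_arm", "data": {
  "targets": [0, 0, 0, 0, 0, 0, 0, 0, 0, 0, 0, 0, 0, 0, 0, 0, 0, 0, 0, 0],
  "grip": 0.05,
  "force": 60
}}

```text
t: 42.4
tool_pos: [0.4718, -0.3058, 0.0086]
tool_rot: [3.121, -0.252, 0.004]
contact_force: [0.6, -0.3, 3.5]
opening: 0.0578
```

```bash
python3 ctr.py .021; python3 - <<'E'
from h import *
go(.5013,.0104,.09,6.1)
E
```

```text
axis px [320.7 277. ] edges +-10mm rows [np.float64(259.4), np.float64(293.4)] ends [np.float64(260.6), np.float64(380.8)]
[(-40, np.int64(251), np.int64(294)), (-30, np.int64(251), np.int64(293)), (-20, np.int64(251), np.int64(294)), (20, np.int64(251), np.int64(294)), (30, np.int64(250), np.int64(294)), (40, np.int64(250), np.int64(293))]
cols 262 379
now [ 0.4718 -0.3058  0.0086] yaw -9.22 t 42.5 open 0.0576 F [0.3 0.6 4.6]
shift [-0.0213 -0.316  -0.0846] roll -0.2675 (alt half turn 2.8741)
```

{"op": "step_arm", "data": {
  "targets": [0, 0, -0.01, 0, 0, 0, -0.04, 0, 0, -0.01, -0.07, -0.03, -0.003, -0.047, -0.08, -0.06, -0.006, -0.085, -0.08, -0.09, -0.008, -0.123, -0.08, -0.12, -0.011, -0.161, -0.08, -0.15, -0.013, -0.199, -0.08, -0.18, -0.016, -0.237, -0.08, -0.21, -0.019, -0.275, -0.08, -0.24, -0.021, -0.316, -0.08, -0.267, -0.021, -0.316, -0.08, -0.267]
}}

```text
t: 43.45
tool_pos: [0.5005, 0.0163, 0.0848]
tool_rot: [3.13, 0.178, 0.0]
contact_force: [0.6, -0.6, -2.3]
opening: 0.0575
```

```bash
python3 - <<'E'
from h import *
settle(5);go(.5013,.0104,.045,6.1)
E
```

```text
tool z [ 0.0013 -0.0104 -0.9999]
now [0.5012 0.0093 0.0852] yaw 5.99 t 43.7 open 0.0577 F [ 0.1 -0.1 -1.2]
shift [ 0.0002 -0.0015  0.0401] roll -0.0020 (alt half turn 3.1396)
```

{"op": "step_arm", "data": {
  "targets": [0, -0.001, 0.01, -0.002, 0, -0.001, 0.025, -0.002, 0, -0.001, 0.035, -0.002, 0, -0.001, 0.04, -0.002, 0, -0.001, 0.04, -0.002, 0, -0.001, 0.04, -0.002]
}}

```text
t: 44.2
tool_pos: [0.5009, 0.0095, 0.0447]
tool_rot: [3.127, 0.165, -0.0]
contact_force: [0.4, -0.9, -1.8]
opening: 0.0579
```

```bash
python3 pk.py .5013 .0104 k5 .0056
```

```text
tool z [ 0.0024 -0.0106 -0.9999]
now [0.5018 0.0096 0.0458] yaw 6.08 t 44.3 open 0.0579 F [ 0.4 -0.5 -1.4]
shift [-0.0004 -0.001   0.0202] roll -0.0004 (alt half turn 3.1412)
```

View pics/k5.png

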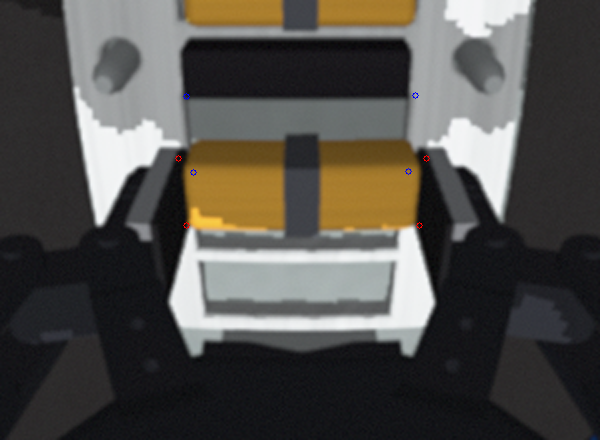

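{"op": "step_arm", "data": {
  "targets": [-0.001, -0.001, 0, 0, -0.001, -0.001, 0.004, 0, -0.001, -0.001, 0.009, 0, -0.001, -0.001, 0.014, 0, -0.001, -0.001, 0.018, 0, -0.001, -0.001, 0.02, 0, -0.001, -0.001, 0.0208, 0, -0.001, -0.001, 0.0208, 0, -0.001, -0.001, 0.0208, 0]
}}

```text
t: 45.1
tool_pos: [0.5006, 0.0104, 0.0256]
tool_rot: [3.127, 0.166, 0.001]
contact_force: [-3.8, 1.2, 4.2]
opening: 0.058
```

```bash
python3 - <<'E'
from h import *
settle(1);go(.5013,.0104,.0256,6.1)
E
```

```text
tool z [ 0.0015 -0.0105 -0.9999]
now [0.5007 0.0104 0.0256] yaw 6.09 t 45.1 open 0.0579 F [-4.5  0.8  5.2]
shift [ 0.0006  0.0001 -0.    ] roll -0.0002 (alt half turn 3.1414)
```

{"op": "step_arm", "data": {
  "targets": [0, 0, 0, 0, 0, 0, 0, 0, 0, 0, 0, 0],
  "grip": 0.072
}}

```text
t: 45.4
tool_pos: [0.5009, 0.0104, 0.0256]
tool_rot: [3.126, 0.166, 0.002]
contact_force: [0.5, -0.3, 0.3]
opening: 0.0721
```

{"op": "step_arm", "data": {
  "targets": [0, 0, -0.015, 0, 0, 0, -0.05, 0, 0, 0, -0.08, 0, 0, 0, -0.1, 0, 0, 0, -0.1, 0, 0, 0, -0.1, 0, 0, 0, -0.1, 0]
}}

```text
t: 45.98
tool_pos: [0.5, 0.0115, 0.1245]
tool_rot: [3.127, 0.166, -0.0]
contact_force: [-0.1, 0.2, -0.3]
opening: 0.0721
```

```bash
python3 -c "
from h import *
settle(3)"; python3 topm.py .5541 -.362 .1 7
```

```text
tool z [-0.0014 -0.0101 -0.9999]
[ 0.4605 -0.3683] yaw -7.2  57x21
[ 0.5546 -0.3629] yaw 7.0  57x22
now [0.4996 0.0115 0.1238] yaw 6.09 t 46.2 open 0.0724 F [-0.4 -0.8  0.1]
shift [0.0146 0.3769 0.0275] roll -0.0159 (alt half turn 3.1257)
```

{"op": "step_arm", "data": {
  "targets": [0.002, 0.04, 0, 0, 0.004, 0.08, 0, 0, 0.006, 0.12, 0, 0, 0.008, 0.16, 0, 0, 0.009, 0.2, 0, 0, 0.01, 0.24, 0, 0, 0.011, 0.28, 0, 0, 0.013, 0.32, 0, 0, 0.014, 0.36, 0, -0.01, 0.015, 0.376, 0, -0.016]
}}

```text
t: 47.02
tool_pos: [0.5538, -0.3653, 0.1264]
tool_rot: [3.125, 0.187, -0.004]
contact_force: [0.5, 1.0, 0.4]
opening: 0.072
```

```bash
python3 topm.py .5541 -.362 .1 7; python3 -c "
from h import *
settle(0)"
```

```text
[ 0.4639 -0.4017] yaw -3.4  233x105
[ 0.5546 -0.3629] yaw 7.0  57x22
now [ 0.554  -0.3663  0.1265] yaw 6.79 t 47.1 open 0.0720 F [-1.  -0.8  0. ]
shift [ 0.0007 -0.0046  0.0264] roll -0.0037 (alt half turn 3.1379)
tool z [-0.0015 -0.012  -0.9999]
```

```bash
python3 - <<'E'
from h import *
settle(3);go(.5541,-.3615,.0095,7)
E
```

```text
tool z [-0.0029 -0.0083 -1.    ]
now [ 0.5538 -0.3603  0.1261] yaw 6.96 t 47.2 open 0.0721 F [-0.2 -0.  -0.6]
shift [0.0006 0.0003 0.1166] roll -0.0007 (alt half turn 3.1409)
```

{"op": "step_arm", "data": {
  "targets": [0, 0, 0.03, 0, 0, 0, 0.06, 0, 0, 0, 0.085, 0, 0, 0, 0.103, 0, 0, 0, 0.112, 0, 0, 0, 0.116, 0, 0, 0, 0.117, 0, 0, 0, 0.117, 0, 0, 0, 0.117, 0]
}}

```text
t: 47.97
tool_pos: [0.5546, -0.3619, 0.011]
tool_rot: [3.126, 0.191, -0.002]
contact_force: [-0.1, -0.8, 0.5]
opening: 0.0717
```

```bash
python3 - <<'E'
from h import *
settle(2);go(.5541,-.3615,.0082,7)
E
python3 ctr.py .021
```

```text
tool z [-6.000e-04 -1.000e-02 -9.999e-01]
now [ 0.5545 -0.362   0.0109] yaw 6.97 t 48.1 open 0.0722 F [ 0.1 -0.8  0.3]
shift [-0.0003 -0.0005  0.0027] roll -0.0006 (alt half turn 3.1410)
axis px [320.2 274.3] edges +-10mm rows [np.float64(256.8), np.float64(290.6)] ends [np.float64(260.9), np.float64(379.6)]
[(-40, np.int64(249), np.int64(291)), (-30, np.int64(249), np.int64(292)), (-20, np.int64(249), np.int64(291)), (20, np.int64(249), np.int64(292)), (30, np.int64(249), np.int64(292)), (40, np.int64(249), np.int64(291))]
cols 263 378
```

{"op": "step_arm", "data": {
  "targets": [0, 0.001, 0.001, 0, 0, 0.001, 0.002, 0, 0, 0.001, 0.003, 0, 0, 0.001, 0.003, 0]
}}

```text
t: 48.45
tool_pos: [0.5542, -0.3629, 0.0074]
tool_rot: [3.126, 0.19, -0.003]
contact_force: [-0.6, 0.7, 0.1]
opening: 0.0719
```

{"op": "step_arm", "data": {
  "targets": [0, 0, 0, 0, 0, 0, 0, 0, 0, 0, 0, 0, 0, 0, 0, 0, 0, 0, 0, 0],
  "grip": 0.05,
  "force": 60
}}

```text
t: 48.87
tool_pos: [0.5545, -0.3632, 0.0078]
tool_rot: [3.126, 0.19, -0.002]
contact_force: [1.0, -0.5, 2.7]
opening: 0.0584
```

```bash
python3 ctr.py .021; python3 - <<'E'
from h import *
go(.5045,-.0194,.09,6.1)
E
```

```text
axis px [320.6 277.8] edges +-10mm rows [np.float64(260.2), np.float64(294.3)] ends [np.float64(260.2), np.float64(381.0)]
[(-40, np.int64(250), np.int64(294)), (-30, np.int64(250), np.int64(294)), (-20, np.int64(250), np.int64(293)), (20, np.int64(250), np.int64(294)), (30, np.int64(250), np.int64(294)), (40, np.int64(250), np.int64(294))]
cols 262 379
now [ 0.5545 -0.3632  0.0078] yaw 6.96 t 48.9 open 0.0578 F [0.6 0.2 2.1]
shift [-0.0082 -0.3465 -0.0856] roll 0.0149 (alt half turn -3.1266)
```

{"op": "step_arm", "data": {
  "targets": [0, 0, -0.01, 0, 0, 0, -0.04, 0, 0, -0.01, -0.07, 0, -0.001, -0.048, -0.08, 0, -0.002, -0.088, -0.08, 0, -0.003, -0.128, -0.08, 0, -0.004, -0.168, -0.08, 0.005, -0.005, -0.208, -0.08, 0.01, -0.006, -0.248, -0.08, 0.015, -0.007, -0.288, -0.08, 0.015, -0.008, -0.326, -0.08, 0.015, -0.008, -0.347, -0.08, 0.015]
}}

```text
t: 49.92
tool_pos: [0.5026, -0.0154, 0.0838]
tool_rot: [3.129, 0.17, -0.005]
contact_force: [-0.2, 0.7, -2.2]
opening: 0.0581
```

```bash
python3 - <<'E'
from h import *
settle(5);go(.5045,-.0194,.045,6.1)
E
```

```text
tool z [-8.000e-04 -1.040e-02 -9.999e-01]
now [ 0.5045 -0.0192  0.0844] yaw 6.10 t 50.2 open 0.0581 F [ 0.2  0.  -2.1]
shift [ 0.0001 -0.0002  0.0394] roll 0.0000 (alt half turn -3.1416)
```

{"op": "step_arm", "data": {
  "targets": [0, 0, 0.01, 0, 0, 0, 0.025, 0, 0, 0, 0.035, 0, 0, 0, 0.039, 0, 0, 0, 0.039, 0, 0, 0, 0.039, 0]
}}

```text
t: 50.67
tool_pos: [0.5043, -0.02, 0.045]
tool_rot: [3.127, 0.166, -0.004]
contact_force: [0.3, -0.2, -1.1]
opening: 0.0582
```

```bash
python3 pk.py .5045 -.0194 k6 .0048
```

```text
tool z [ 2.000e-04 -1.070e-02 -9.999e-01]
now [ 0.505  -0.0199  0.046 ] yaw 6.09 t 50.8 open 0.0582 F [ 0.3  1.  -1.5]
shift [-0.0005 -0.0008  0.0212] roll -0.0002 (alt half turn 3.1414)
```

View pics/k6.png

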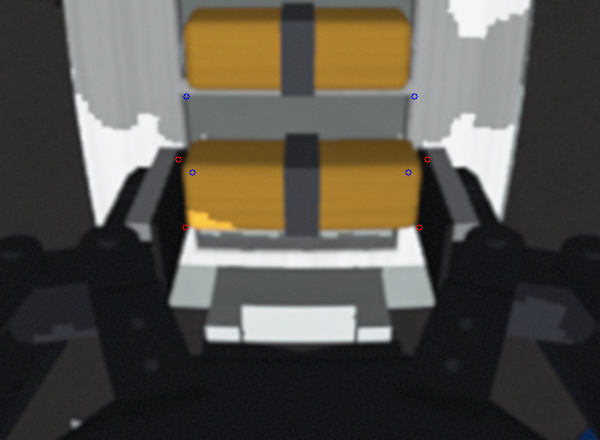

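Pocket edge is seen at row 96, as predicted. Lowering.

{"op": "step_arm", "data": {
  "targets": [-0.001, -0.001, 0, 0, -0.001, -0.001, 0.004, 0, -0.001, -0.001, 0.009, 0, -0.001, -0.001, 0.014, 0, -0.001, -0.001, 0.018, 0, -0.001, -0.001, 0.0205, 0, -0.001, -0.001, 0.0218, 0, -0.001, -0.001, 0.0218, 0, -0.001, -0.001, 0.0218, 0]
}}

```text
t: 51.57
tool_pos: [0.5039, -0.0191, 0.0247]
tool_rot: [3.127, 0.166, -0.002]
contact_force: [-3.5, 1.7, 4.7]
opening: 0.0581
```

```bash
python3 - <<'E'
from h import *
settle(1);go(.5045,-.0194,.0248,6.1)
E
```

```text
tool z [-7.000e-04 -1.060e-02 -9.999e-01]
now [ 0.5038 -0.0192  0.0247] yaw 6.10 t 51.6 open 0.0585 F [-3.8  1.5  5.3]
shift [ 0.0006  0.0003 -0.0001] roll -0.0000 (alt half turn 3.1416)
```

{"op": "step_arm", "data": {
  "targets": [0, 0, 0, 0, 0, 0, 0, 0, 0, 0, 0, 0],
  "grip": 0.072
}}

```text
t: 51.87
tool_pos: [0.5042, -0.0192, 0.0247]
tool_rot: [3.126, 0.166, -0.001]
contact_force: [-1.0, 1.1, 0.6]
opening: 0.0723
```

{"op": "step_arm", "data": {
  "targets": [0, 0, -0.015, 0, 0, 0, -0.05, 0, 0, 0, -0.08, 0, 0, 0, -0.1, 0, 0, 0, -0.1, 0, 0, 0, -0.1, 0, 0, 0, -0.1, 0]
}}

```text
t: 52.45
tool_pos: [0.5035, -0.0181, 0.1236]
tool_rot: [3.127, 0.166, -0.003]
contact_force: [-0.3, 0.0, 0.1]
opening: 0.0719
```

```bash
python3 -c "
from h import *
settle(3)"; python3 topm.py .46 -.367 .1 -7
```

```text
tool z [-0.0032 -0.0101 -0.9999]
[ 0.4605 -0.3683] yaw -7.2  57x21
now [ 0.5031 -0.018   0.1229] yaw 6.09 t 52.6 open 0.0720 F [ 0.5  0.3 -0.7]
shift [-0.0798  0.3422  0.0265] roll 0.2285 (alt half turn -2.9131)
```

{"op": "step_arm", "data": {
  "targets": [-0.009, 0.037, 0, 0.02, -0.018, 0.075, 0, 0.04, -0.027, 0.113, 0, 0.07, -0.036, 0.15, 0, 0.1, -0.045, 0.188, 0, 0.13, -0.054, 0.226, 0, 0.16, -0.063, 0.264, 0, 0.19, -0.072, 0.302, 0.01, 0.228, -0.08, 0.342, 0.02, 0.228, -0.08, 0.342, 0.03, 0.228, -0.08, 0.342, 0.04, 0.228, -0.08, 0.342, 0.04, 0.228]
}}

```text
t: 53.65
tool_pos: [0.4579, -0.365, 0.0826]
tool_rot: [3.13, -0.191, -0.011]
contact_force: [-0.5, 0.9, -1.1]
opening: 0.0721
```

```bash
python3 - <<'E'
from h import *
settle(6);go(.46,-.367,.0093,-7)
E
```

```text
tool z [-0.0019 -0.0111 -0.9999]
now [ 0.4605 -0.3663  0.0875] yaw -6.88 t 54.0 open 0.0720 F [ 0.2  0.7 -0.3]
shift [-0.0003 -0.0001  0.0782] roll 0.0021 (alt half turn -3.1395)
```

{"op": "step_arm", "data": {
  "targets": [0, 0, 0.02, 0.002, 0, 0, 0.045, 0.002, 0, 0, 0.062, 0.002, 0, 0, 0.072, 0.002, 0, 0, 0.076, 0.002, 0, 0, 0.078, 0.002, 0, 0, 0.078, 0.002, 0, 0, 0.078, 0.002]
}}

```text
t: 54.62
tool_pos: [0.4611, -0.3679, 0.0109]
tool_rot: [3.123, -0.191, 0.001]
contact_force: [0.4, -0.5, 0.1]
opening: 0.0717
```

```bash
python3 - <<'E'
from h import *
settle(2);go(.46,-.367,.0082,-7)
E
python3 ctr.py .021
```

```text
tool z [-2.000e-04 -1.290e-02 -9.999e-01]
now [ 0.4611 -0.3679  0.0108] yaw -6.99 t 54.7 open 0.0720 F [0.1 0.5 0.1]
shift [-0.0012 -0.0008  0.0026] roll 0.0002 (alt half turn -3.1414)
axis px [320.3 274.4] edges +-10mm rows [np.float64(257.0), np.float64(290.8)] ends [np.float64(261.0), np.float64(379.7)]
[(-40, np.int64(249), np.int64(291)), (-30, np.int64(249), np.int64(292)), (-20, np.int64(249), np.int64(291)), (20, np.int64(248), np.int64(291)), (30, np.int64(248), np.int64(291)), (40, np.int64(248), np.int64(290))]
cols 262 377
```

{"op": "step_arm", "data": {
  "targets": [-0.001, 0.0005, 0.001, 0, -0.001, 0.0005, 0.002, 0, -0.001, 0.0005, 0.0025, 0, -0.001, 0.0005, 0.0025, 0]
}}

```text
t: 55.1
tool_pos: [0.4598, -0.3681, 0.008]
tool_rot: [3.123, -0.191, 0.0]
contact_force: [-0.3, 0.4, -0.2]
opening: 0.0722
```

{"op": "step_arm", "data": {
  "targets": [0, 0, 0, 0, 0, 0, 0, 0, 0, 0, 0, 0, 0, 0, 0, 0, 0, 0, 0, 0],
  "grip": 0.05,
  "force": 60
}}

```text
t: 55.52
tool_pos: [0.4601, -0.3685, 0.0086]
tool_rot: [3.123, -0.191, 0.001]
contact_force: [0.3, -0.2, 4.6]
opening: 0.058
```

```bash
python3 ctr.py .021; python3 - <<'E'
from h import *
go(.5077,-.0492,.09,6.1)
E
```

```text
axis px [320.6 277. ] edges +-10mm rows [np.float64(259.4), np.float64(293.4)] ends [np.float64(260.5), np.float64(380.7)]
[(-40, np.int64(250), np.int64(293)), (-30, np.int64(250), np.int64(293)), (-20, np.int64(250), np.int64(293)), (20, np.int64(249), np.int64(293)), (30, np.int64(249), np.int64(293)), (40, np.int64(249), np.int64(292))]
cols 262 379
now [ 0.4601 -0.3685  0.0086] yaw -7.00 t 55.6 open 0.0578 F [-0.6 -0.4  4.2]
shift [ 0.0085 -0.3216 -0.0856] roll -0.2286 (alt half turn 2.9130)
```

{"op": "step_arm", "data": {
  "targets": [0, 0, -0.01, 0, 0, 0, -0.04, 0, 0, -0.01, -0.07, -0.02, 0.001, -0.047, -0.08, -0.045, 0.002, -0.085, -0.08, -0.07, 0.003, -0.123, -0.08, -0.1, 0.004, -0.161, -0.08, -0.13, 0.005, -0.199, -0.08, -0.16, 0.006, -0.237, -0.08, -0.19, 0.007, -0.275, -0.08, -0.21, 0.008, -0.321, -0.08, -0.228, 0.008, -0.321, -0.08, -0.228]
}}

```text
t: 56.57
tool_pos: [0.5064, -0.0442, 0.0837]
tool_rot: [3.127, 0.175, -0.003]
contact_force: [-0.3, -0.2, -1.8]
opening: 0.0581
```

```bash
python3 - <<'E'
from h import *
settle(5);go(.5077,-.0492,.045,6.1)
E
```

```text
tool z [-4.000e-04 -1.350e-02 -9.999e-01]
now [ 0.5069 -0.0508  0.0843] yaw 6.00 t 56.8 open 0.0576 F [ 0.4 -0.8 -2.1]
shift [ 0.0011 -0.0021  0.0392] roll -0.0018 (alt half turn 3.1398)
```

{"op": "step_arm", "data": {
  "targets": [0.001, -0.002, 0.01, 0, 0.001, -0.002, 0.025, 0, 0.001, -0.002, 0.035, 0, 0.001, -0.002, 0.039, 0, 0.001, -0.002, 0.039, 0, 0.001, -0.002, 0.039, 0]
}}

```text
t: 57.32
tool_pos: [0.5074, -0.0497, 0.0449]
tool_rot: [3.124, 0.162, -0.003]
contact_force: [0.3, -0.0, -1.9]
opening: 0.058
```

```bash
python3 pk.py .5077 -.0492 k7 .0056
```

```text
tool z [ 7.000e-04 -1.390e-02 -9.999e-01]
now [ 0.5082 -0.0496  0.0459] yaw 5.98 t 57.4 open 0.0578 F [-0.4  0.2 -1.1]
shift [-0.0005 -0.0007  0.0203] roll -0.0021 (alt half turn 3.1395)
```

View pics/k7.png

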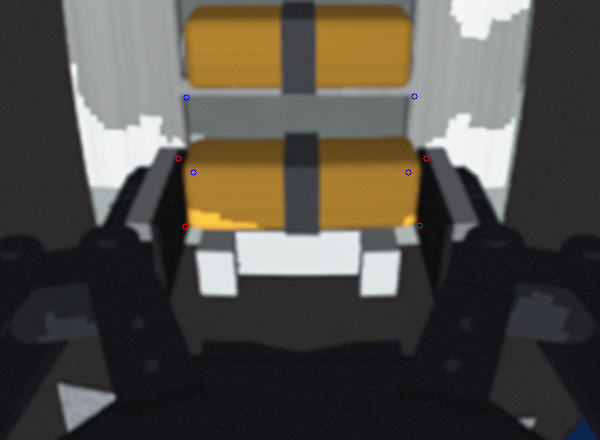

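{"op": "step_arm", "data": {
  "targets": [-0.001, -0.001, 0, -0.002, -0.001, -0.001, 0.004, -0.002, -0.001, -0.001, 0.009, -0.002, -0.001, -0.001, 0.014, -0.002, -0.001, -0.001, 0.018, -0.002, -0.001, -0.001, 0.02, -0.002, -0.001, -0.001, 0.0208, -0.002, -0.001, -0.001, 0.0208, -0.002, -0.001, -0.001, 0.0208, -0.002]
}}

```text
t: 58.22
tool_pos: [0.5072, -0.0489, 0.0255]
tool_rot: [3.123, 0.167, -0.001]
contact_force: [-3.0, 0.4, 3.6]
opening: 0.0577
```

```bash
python3 - <<'E'
from h import *
settle(1);go(.5077,-.0492,.0256,6.1)
E
```

```text
tool z [ 4.000e-04 -1.390e-02 -9.999e-01]
now [ 0.5072 -0.0489  0.0256] yaw 6.11 t 58.3 open 0.0581 F [-4.3  0.3  4.8]
shift [ 0.0005  0.0003 -0.    ] roll 0.0002 (alt half turn -3.1414)
```

{"op": "step_arm", "data": {
  "targets": [0, 0, 0, 0, 0, 0, 0, 0, 0, 0, 0, 0],
  "grip": 0.072
}}

```text
t: 58.52
tool_pos: [0.5074, -0.049, 0.0255]
tool_rot: [3.123, 0.167, 0.0]
contact_force: [-0.3, -0.0, -0.1]
opening: 0.0721
```

{"op": "step_arm", "data": {
  "targets": [0, 0, -0.015, 0, 0, 0, -0.05, 0, 0, 0, -0.08, 0, 0, -0.03, -0.12, 0, 0, -0.06, -0.15, 0, 0, -0.085, -0.175, 0, 0, -0.085, -0.175, 0, 0, -0.085, -0.175, 0, 0, -0.085, -0.175, 0]
}}

```text
t: 59.27
tool_pos: [0.4979, 0.0378, 0.1985]
tool_rot: [3.123, 0.167, -0.001]
contact_force: [-0.1, 0.3, -0.1]
opening: 0.072
```

```bash
python3 - <<'E'
from h import *
settle(5); go(.66,.045,.15,6.1)
p=imaging.get_image("wrist"); save(p,"w12")
P=np.array([.4988,.0338]);a=np.radians(6.1);Rz=np.array([[np.cos(a),-np.sin(a)],[np.sin(a),np.cos(a)]])
for y in(.0835,.0535,.0235,-.0235,-.0535,-.0835):
    print(y,[round(wworld(p,*wproj(p,[*(P+Rz@[x,y]),.038]))[2],4) for x in(-.022,-.01,.01,.022)])
E
```

```text
tool z [-0.0022 -0.0139 -0.9999]
now [0.4975 0.0372 0.1974] yaw 6.03 t 59.5 open 0.0721 F [-0.1 -0.5  0.5]
shift [0.1626 0.0087 0.047 ] roll -0.0013 (alt half turn 3.1403)
0.0835 [np.float64(0.0385), np.float64(0.0378), np.float64(0.0381), np.float64(0.0372)]
0.0535 [np.float64(0.0382), np.float64(0.0381), np.float64(0.039), np.float64(0.0364)]
0.0235 [np.float64(0.0384), np.float64(0.0383), np.float64(0.0381), np.float64(0.0369)]
-0.0235 [np.float64(0.0379), np.float64(0.0382), np.float64(0.0388), np.float64(0.0389)]
-0.0535 [np.float64(0.0381), np.float64(0.038), np.float64(0.0384), np.float64(0.0383)]
-0.0835 [np.float64(0.0379), np.float64(0.0391), np.float64(0.0383), np.float64(0.0378)]
```

View pics/w12.png

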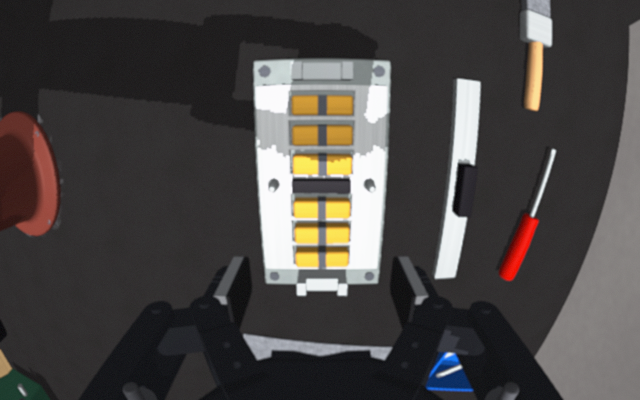

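All six cylinders are down, with tops at about 38 mm. Now the bar.

{"op": "step_arm", "data": {
  "targets": [0.04, 0.002, 0.005, 0, 0.08, 0.004, 0.02, 0, 0.12, 0.007, 0.04, 0, 0.15, 0.009, 0.06, 0, 0.163, 0.009, 0.07, 0, 0.163, 0.009, 0.07, 0, 0.163, 0.009, 0.07, 0, 0.163, 0.009, 0.07, 0],
  "grip": 0.05
}}

```text
t: 60.23
tool_pos: [0.6601, 0.0442, 0.1278]
tool_rot: [3.123, 0.164, -0.004]
contact_force: [0.2, 0.6, 0.7]
opening: 0.0501
```

```bash
cat > barv.py <<'E'
from h import *
import sys
x,y,yaw,zb,n=map(float,sys.argv[1:5]) if 0 else (*map(float,sys.argv[1:5]),sys.argv[5])
settle(4); go(x,y,zb+.018,yaw)
p=imaging.get_image("wrist"); save(p,n)
s=1.5; im=cv2.resize(p["color"][:,140:500,::-1],None,fx=s,fy=s,interpolation=cv2.INTER_CUBIC)
a=np.radians(yaw);Rz=np.array([[np.cos(a),-np.sin(a)],[np.sin(a),np.cos(a)]])
for sx in(-1,1):
    for sy in(-1,1):
        for q,c in((( sx*.015,sy*.125,.012),(0,0,255)),((sx*.009,sy*.03,.034),(255,0,255))):
            u=wproj(p,[*(np.array([x,y])+Rz@q[:2]),zb+q[2]]); cv2.circle(im,(int((u[0]-140+.5)*s),int((u[1]+.5)*s)),3,c,1)
cv2.imwrite(f"pics/{n}z.png",im)
E
python3 barv.py .6615 .0455 6.0 0 b1
```

```text
tool z [ 7.000e-04 -1.400e-02 -9.999e-01]
now [0.6605 0.0445 0.1291] yaw 6.03 t 60.4 open 0.0503 F [-0.7  0.6 -0.1]
shift [ 0.0012 -0.0025  0.1111] roll 0.0006 (alt half turn -3.1410)
```

View pics/b1z.png

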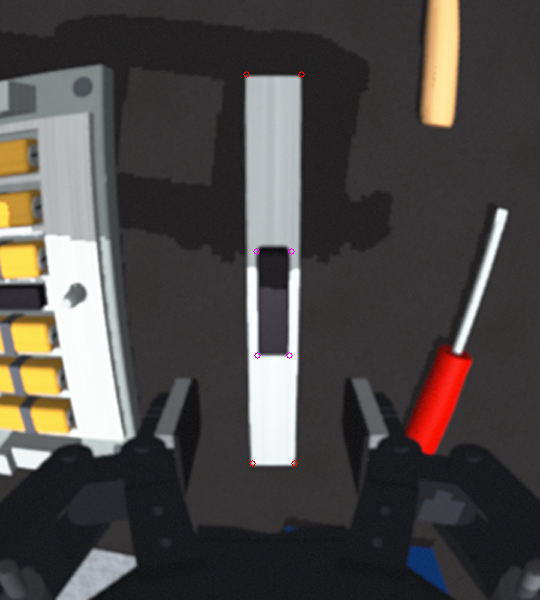

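{"op": "step_arm", "data": {
  "targets": [0.001, -0.002, 0.03, 0, 0.001, -0.002, 0.06, 0, 0.001, -0.002, 0.085, 0, 0.001, -0.002, 0.1, 0, 0.001, -0.002, 0.107, 0, 0.001, -0.002, 0.11, 0, 0.001, -0.002, 0.111, 0, 0.001, -0.002, 0.111, 0, 0.001, -0.002, 0.111, 0]
}}

```text
t: 61.23
tool_pos: [0.6628, 0.045, 0.0199]
tool_rot: [3.123, 0.165, 0.005]
contact_force: [-0.8, -0.0, 0.3]
opening: 0.05
```

```bash
python3 - <<'E'
from h import *
settle(3); go(.6615,.0455,.018,6)
E
```

```text
tool z [ 0.0026 -0.0141 -0.9999]
now [0.6622 0.045  0.0193] yaw 6.04 t 61.4 open 0.0499 F [ 0.6 -0.   0.3]
shift [-0.0007 -0.0006  0.0012] roll 0.0006 (alt half turn -3.1410)
```

{"op": "step_arm", "data": {
  "targets": [-0.001, -0.0005, 0.001, 0, -0.001, -0.0005, 0.0015, 0, -0.001, -0.0005, 0.0015, 0]
}}

```text
t: 61.63
tool_pos: [0.6612, 0.0454, 0.0179]
tool_rot: [3.123, 0.165, 0.003]
contact_force: [-0.6, -1.0, -0.4]
opening: 0.0501
```

{"op": "step_arm", "data": {
  "targets": [0, 0, 0, 0, 0, 0, 0, 0, 0, 0, 0, 0, 0, 0, 0, 0, 0, 0, 0, 0, 0, 0, 0, 0],
  "grip": 0.01,
  "force": 90
}}

```text
t: 62.13
tool_pos: [0.6614, 0.0454, 0.0182]
tool_rot: [3.123, 0.165, 0.004]
contact_force: [0.5, 0.5, 2.5]
opening: 0.0157
```

```bash
python3 - <<'E'
from h import *
settle(1); go(.4985,.0341,.1,6.1)
E
```

```text
tool z [ 0.0031 -0.0141 -0.9999]
now [0.6614 0.0454 0.0181] yaw 6.03 t 62.2 open 0.0157 F [-0.6 -0.2  2. ]
shift [-0.163  -0.0047 -0.0822] roll -0.0012 (alt half turn 3.1404)
```

{"op": "step_arm", "data": {
  "targets": [0, 0, -0.01, 0, 0, 0, -0.035, 0, 0, 0, -0.065, 0, 0, 0, -0.09, 0, -0.03, -0.001, -0.09, 0, -0.065, -0.002, -0.09, 0, -0.1, -0.003, -0.09, 0, -0.13, -0.004, -0.09, 0, -0.15, -0.005, -0.09, 0, -0.163, -0.005, -0.09, 0, -0.163, -0.005, -0.09, 0, -0.163, -0.005, -0.09, 0]
}}

```text
t: 63.18
tool_pos: [0.4975, 0.0346, 0.107]
tool_rot: [3.123, 0.164, 0.002]
contact_force: [0.5, 0.1, -5.0]
opening: 0.0157
```

```bash
python3 - <<'E'
from h import *
settle(4); go(.4985,.0341,.075,6.1)
E
```

```text
tool z [ 0.0034 -0.014  -0.9999]
now [0.4993 0.0345 0.1079] yaw 6.04 t 63.4 open 0.0154 F [ 0.1  0.1 -4.8]
shift [-0.0009 -0.0002  0.0329] roll -0.0011 (alt half turn 3.1405)
```

{"op": "step_arm", "data": {
  "targets": [-0.001, 0, 0.01, -0.001, -0.001, 0, 0.022, -0.001, -0.001, 0, 0.03, -0.001, -0.001, 0, 0.033, -0.001, -0.001, 0, 0.033, -0.001, -0.001, 0, 0.033, -0.001]
}}

```text
t: 63.88
tool_pos: [0.4981, 0.034, 0.0743]
tool_rot: [3.123, 0.166, 0.002]
contact_force: [-0.3, -0.5, -4.7]
opening: 0.0157
```

```bash
cat > barf.py <<'E'
from h import *
import sys
n=sys.argv[1]
settle(3); go(.4985,.0341,.0601,6.1)
p=imaging.get_image("wrist"); save(p,n)
s=2; im=cv2.resize(p["color"][:300,170:470,::-1],None,fx=s,fy=s,interpolation=cv2.INTER_CUBIC)
o=monitor.get_obs(); tp=o["tool_pos"]; R=Ro.from_rotvec(o["tool_rot"]).as_matrix(); yb=np.arctan2(R[1,0],R[0,0])
def dot(c,a,q,z,col):
    Rz=np.array([[np.cos(a),-np.sin(a)],[np.sin(a),np.cos(a)]])
    u=wproj(p,[*(np.array(c)+Rz@q),z]); cv2.circle(im,(int((u[0]-170+.5)*s),int((u[1]+.5)*s)),3,col,1)
F=[.4985,.0341]; fa=np.radians(6.1); zb=tp[2]-.0181
for sx in(-1,1):
    dot(tp[:2],yb,[sx*.015,.125],zb+.012,(0,0,255))
    for sy in(-1,1): dot(tp[:2],yb,[sx*.009,sy*.03],zb+.034,(255,0,255))
    dot(F,fa,[sx*.018,.107],.052,(255,0,0)); dot(F,fa,[sx*.028,.123],.052,(255,0,0)); dot(F,fa,[sx*.018,.123],.052,(255,0,0)); dot(F,fa,[sx*.05,0],.046,(0,160,0)); dot(F,fa,[sx*.07,.13],.02,(0,255,255))
cv2.imwrite(f"pics/{n}z.png",im)
E
python3 barf.py b2
```

```text
tool z [ 0.0046 -0.0141 -0.9999]
now [0.499  0.0339 0.0755] yaw 6.10 t 64.0 open 0.0157 F [ 0.9  0.5 -5.2]
shift [-0.0005 -0.0005  0.0154] roll -0.0001 (alt half turn 3.1415)
```

View pics/b2z.png

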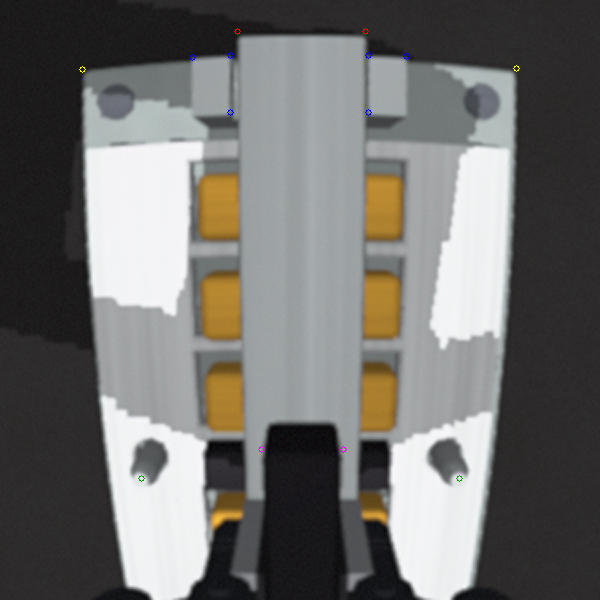

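```bash
python3 - <<'E'
from h import *
p=imaging.get_image("wrist")
for v in (22,40,60,80,100,120,140,160,180,200): print("bar",v,np.round(wworld(p,320,v),4))
for v in (215,220,230,240,250): print("grip",v,np.round(wworld(p,320,v),4))
p=imaging.get_image("side"); save(p,"s4")
E
```

```text
bar 22 [0.486  0.1546 0.0693]
bar 40 [0.4869 0.1454 0.0705]
bar 60 [0.4879 0.1357 0.0704]
bar 80 [0.4889 0.1262 0.0692]
bar 100 [0.49   0.1167 0.0691]
bar 120 [0.491  0.1072 0.0699]
bar 140 [0.492  0.0977 0.0702]
bar 160 [0.493  0.0881 0.0708]
bar 180 [0.494  0.0779 0.0696]
bar 200 [0.4952 0.0673 0.069 ]
grip 215 [0.4956 0.0626 0.0776]
grip 220 [0.4956 0.0625 0.0839]
grip 230 [0.4958 0.0606 0.091 ]
grip 240 [0.4963 0.0563 0.0924]
grip 250 [0.4969 0.0508 0.0914]
```

View pics/s4.png

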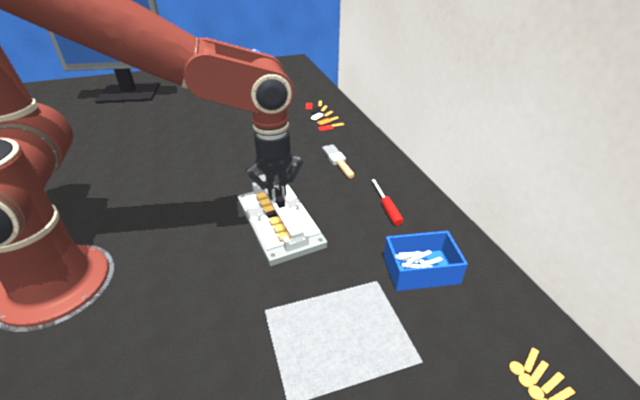

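The bar is level at z≈0.0697 and lies within the notch cheeks (231–368 in the zoom). I'll nudge it about 1.5 mm in +y and lower it.

{"op": "step_arm", "data": {
  "targets": [-0.001, -0.0015, 0, 0, -0.001, -0.0015, 0.003, 0, -0.001, -0.0015, 0.006, 0, -0.001, -0.0015, 0.009, 0, -0.001, -0.0015, 0.012, 0, -0.001, -0.0015, 0.014, 0, -0.001, -0.0015, 0.0155, 0, -0.001, -0.0015, 0.016, 0, -0.001, -0.0015, 0.016, 0, -0.001, -0.0015, 0.016, 0]
}}

```text
t: 65.02
tool_pos: [0.4978, 0.0351, 0.0601]
tool_rot: [3.123, 0.166, 0.005]
contact_force: [-4.1, 0.4, 3.5]
opening: 0.0155
```

```bash
python3 barf.py b3
```

```text
tool z [ 0.0043 -0.0141 -0.9999]
now [0.4978 0.0351 0.0601] yaw 6.10 t 65.2 open 0.0158 F [-5.1 -0.   5.5]
shift [0.0006 0.0011 0.    ] roll 0.0000 (alt half turn -3.1416)
```

View pics/b3z.png

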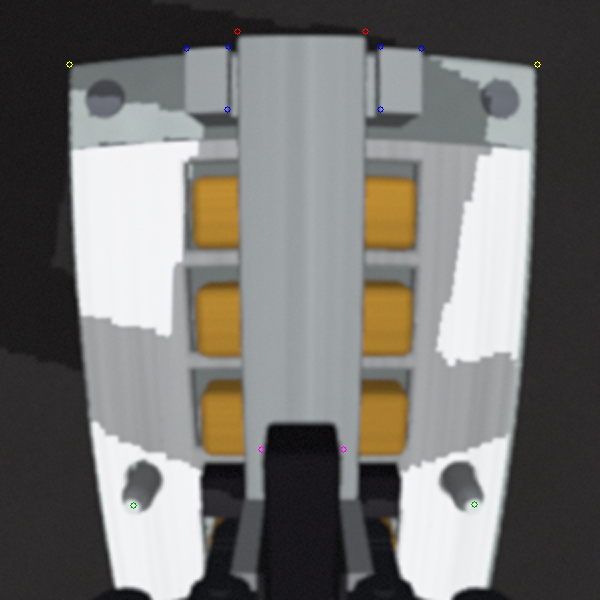

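{"op": "step_arm", "data": {
  "targets": [0, 0, 0, 0, 0, 0, 0, 0, 0, 0, 0, 0, 0, 0, 0, 0],
  "grip": 0.05
}}

```text
t: 65.55
tool_pos: [0.4985, 0.035, 0.0605]
tool_rot: [3.123, 0.166, 0.008]
contact_force: [-0.1, 0.6, 1.0]
opening: 0.0505
```

{"op": "step_arm", "data": {
  "targets": [0, 0, -0.01, 0, 0, 0, -0.035, 0, 0, 0, -0.075, 0, 0, 0, -0.11, 0, 0, -0.01, -0.14, 0, 0, -0.02, -0.15, 0, 0, -0.02, -0.15, 0, 0, -0.02, -0.15, 0]
}}

```text
t: 66.22
tool_pos: [0.4955, 0.0574, 0.2102]
tool_rot: [3.122, 0.168, 0.009]
contact_force: [0.2, -0.2, -0.2]
opening: 0.0498
```

```bash
python3 - <<'E'
from h import *
settle(5); go(.4985,.0341,.2,6.1)
p=imaging.get_image("wrist"); save(p,"w13")
s=2; im=cv2.resize(p["color"][60:330,190:450,::-1],None,fx=s,fy=s,interpolation=cv2.INTER_CUBIC)
F=np.array([.4985,.0341]);a=np.radians(6.1);Rz=np.array([[np.cos(a),-np.sin(a)],[np.sin(a),np.cos(a)]])
def dot(q,z,col):
    u=wproj(p,[*(F+Rz@q),z]); cv2.circle(im,(int((u[0]-190+.5)*s),int((u[1]-60+.5)*s)),3,col,1)
for sx in(-1,1):
    dot([sx*.05,0],.046,(0,160,0))
    for sy in(-1,1): dot([sx*.015,sy*.125],.054,(0,0,255)); dot([sx*.028,sy*.123],.052,(255,0,0)); dot([sx*.07,sy*.13],.02,(0,255,255)); dot([sx*.018,sy*.107],.052,(255,0,0))
cv2.imwrite("pics/w13z.png",im)
for y in(-.118,-.09,-.06,.06,.09,.118): print(y,[round(wworld(p,*wproj(p,[*(F+Rz@[x,y]),.054]))[2],4) for x in(-.008,0,.008)])
p=imaging.get_image("top"); save(p,"t9")
for k in ["key_bin","chip_brush","clamp_bar","nest_plate"]:
    print(k,[(np.round(r["uv"],1).tolist(),round(r["score"],2)) for r in imaging.mark_of(k,p)][:2])
E
```

```text
tool z [ 0.0021 -0.0143 -0.9999]
now [0.4944 0.0568 0.2078] yaw 6.07 t 66.5 open 0.0500 F [-0.7  0.2 -0.2]
shift [0.0017 0.0229 0.0082] roll -0.0005 (alt half turn 3.1411)
-0.118 [np.float64(0.055), np.float64(0.0535), np.float64(0.0549)]
-0.09 [np.float64(0.0542), np.float64(0.0544), np.float64(0.0551)]
-0.06 [np.float64(0.0533), np.float64(0.0529), np.float64(0.0546)]
0.06 [np.float64(0.0535), np.float64(0.056), np.float64(0.0545)]
0.09 [np.float64(0.0544), np.float64(0.0541), np.float64(0.0535)]
0.118 [np.float64(0.0546), np.float64(0.054), np.float64(0.0545)]
key_bin [([395.5, 149.0], 0.85)]
chip_brush [([207.1, 155.2], 0.57)]
clamp_bar []
nest_plate []
```

View pics/w13z.png

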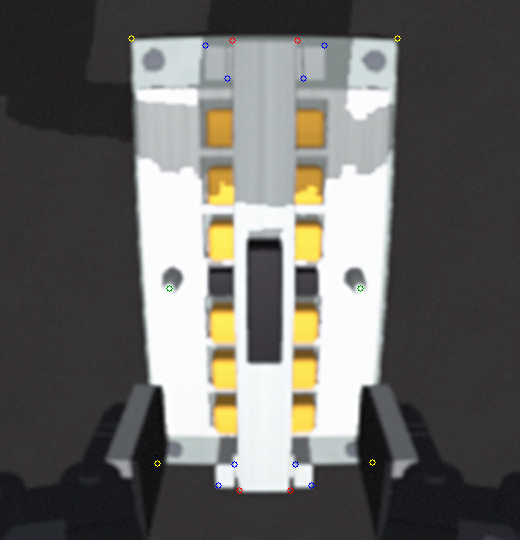

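View pics/t9.png

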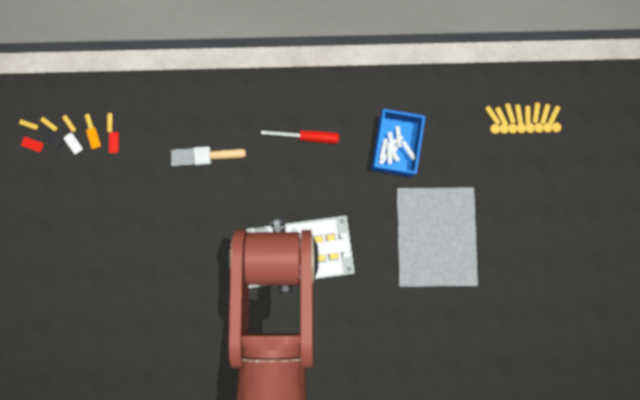

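The bar top reads 0.054 m along its length. Both ends match the centred prediction to about 1 px (rows 40 and 490 in the zoom). Bystanders look unmoved, so I'm handing in.

```bash
python3 -c "
from h import *
print(ticket.finish_job())"
```

```text
the job is handed in; nothing more can be done
None
```

The fixture is loaded and the job was handed in at about 67 s of the 210 s allowed. I took the clamp bar off and lowered the nest plate over both pins. Then I put all six cylinders into pockets and laid the bar back in its notches. The hand-in gives no verdict, so these are my own last checks:

- **Plate:** it reads 28 mm high at four spots, so it is flush on the base.
- **Cylinders:** all six are in pockets, with tops reading about 38 mm, so they are fully down. One was knocked about 3 cm on the mat during the run; I found it again and placed it.
- **Clamp bar:** its top reads about 54 mm from end to end, so it is seated in both notches. It is centred to about 1 mm.
- **Bystanders:** the key bin, brush and screwdriver look unmoved in the top picture. The detected brush position agrees to about 1 px. The key bin's moved about 2 px, which I took as detector noise. The screwdriver was judged by eye, since its one detection try (at the start) found nothing.
- **Open points:** the detector found neither bar nor plate in the last top picture, because the arm hid them; I checked both from the wrist camera. The tool drifted to about 0.8° of tilt, but this did not affect how anything seated.

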